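# Load, scan and start reagent cartridges on the shaker

### The arm

A 6-joint arm with a two-finger parallel gripper is mounted at the origin on the work surface. World frame = base frame: x ahead of the robot, y to its left, z up, the work surface at z = 0. Lengths are in mm, angles in rad, forces in N, time in s.
With the tool pointing down it reaches from about 325 to 875 mm from the base axis. Payload 4.4 kg.
Tool frame: the origin (TCP) lies midway between the tips of the shut fingers; the grasp point (between the pads) lies r.grip_point_offset behind it (r.grip_point_offset is the distance from the TCP to the grasp point, in mm); z points along the fingers, y is the line along which they close (so a half turn about z gives the same grasp; the last joint's range is limited). The gripper opens to 85 mm and grips with 20 to 120 N. Pads are 22 mm wide; open, the fingers measure 114 mm over their backs; the gripper's body (76 mm by 85 mm) begins 54 mm behind the grasp point. The pads swing forward as they close: fully open they stand 13 mm farther back than shut.
Start: joints at [0.961, 0.207, 1.542, -0, 1.393, -0.15], TCP at [255.177, 515.279, 231.282] pointing down, gripper open.
Joint ranges: [-2.73, 2.73], [-0.86, 2.22], [0.23, 2.46], [-1.11, 4.25], [0.08, 2.63], [-2.82, 2.82]. Speed limits (rad/s): [2.79, 2.79, 3.14, 3.14, 3.14, 3.14].

### API

Orientations are given as a unit quaternion [w, x, y, z].
In Python, from plant import r gives the robot as it stands.
- The arm moves only by the tool step_arm, never from a script. Its argument "motion" is a list that holds one entry, the list of rows, each a list of 7 numbers: the closure, from -1 (fully open) to 1 (shut), so that 0 is half open, then the shift along the world's x, y, z in m, then the turn, a rotation vector about the world's x, y, z in degrees. A call has 1 to 12 rows; each row is the pose to reach, as a shift and turn from the pose commanded when the call began; what a row does not reach only later rows make up. A row lasts 1/8 s, in which the tool goes at most 62.5 mm and 10.7 degrees, less where a joint would pass 70% of its speed; a pose out of reach is approached as far as the arm can. A call with a gripper value outside its range is refused whole. The fingers move at their own pace and stop on an object; "squeeze" is the grip in N (left out, the last holds). Time passes only in rows, so rows that repeat a pose let the fingers close. It gives the time, the measured TCP pose, the force, the opening and the grip force at its end, in the units of the state.
- r.state(): the state, without advancing time (a new reading comes with each control period).
- r.capture(name): name is "scene" or "side" or "wrist"; returns a dict with "color" (480x640x3 uint8, red, green, blue), "depth" (480x640 float32, mm along the optical axis (not along the pixel's ray), 0 where there is no reading), "vfov" (degrees; the focal length in pixels is half the picture's height over the tangent of half this angle, whatever the lens; pixels are square), "cx", "cy" (the principal point, pixels), "view" (4x4, takes a point from world to camera coordinates); the wrist camera has in their place "T_tool_cam" (4x4, takes a point from camera to tool coordinates, whose origin is the TCP and whose axes are the flange's). Camera axes: x right, y down, z forward; pixel columns grow to the right and rows downward; lengths in mm; the calibration is good to about 2 mm. A picture is of the moment at which its call begins: read the wrist's pose just before it.
- r.close_job(): hands the job in; it is judged then, once.
Trained networks look in a picture, given as the dict that the camera call returned (one of the last four; its "shot" number tells which), for a name from the list of things; names that differ only in an ending like _2 or _b are one class to them, and where a whole thing is asked for, a point or a joint stands for the part that bears it (a point fixed in the world has none). Each returns a list of dicts, best first, with "score" (0 to 1); they miss things now and then, are a little off and sometimes report something else, mostly with a low value. They report only what shows in the picture. A call takes as long as a camera call.
- r.spot_in(picture, query): "bbox" ([centre column, centre row, width, height] as shares, 0 to 1, of the picture: columns of its width, rows of its height, round what is visible of it).
- r.tip_of(picture, query): "location" ([column, row] as shares, 0 to 1, of the picture: columns of its width, rows of its height: a listed point, or the origin of a listed thing).
The state is a dict: "clock": time; "q": joint angles; "joint_velocities": joint speeds; "effort": joint torques, N m; "tcp_pos": TCP position; "eef_rot": TCP orientation; "ft_force": force on the tool from outside, world axes, zero at the start; "torque": the same for the moment, N m; "width": finger opening in mm; "grasp_force": force on a finger pad.
Only numpy, scipy, OpenCV 4.12 (cv2) and the standard library are available. Lean on these libraries where they do the work, as an engineer would, in place of code of your own. Each camera call takes 0.05 s, during which the arm holds its last target. There are 200 camera calls.

### The job

Put every reagent cartridge from the grey mat into a bay of the shaker, turning over any that lies label down, so that each sits flat in its own bay with its barcode label up. Then take the scanner from its cradle and read each label in worklist order - white, blue, orange, green, leaving out any that is not there - by holding the scanner still for two seconds, pointed squarely at the middle of the label from about 10 cm. Put the scanner back in its cradle the way it lay, and last of all turn the speed dial to the red mark; leave the vial box, bottle and beaker where they are.

Things in the scene. Friction and masses are not known exactly. Their poses are not given: they have to be found in the camera images.
- cart_white: reagent cartridge, a closed white plastic block 60 x 40 x 34 mm (its x, y, z), 55 g, origin at its centre. z points out of the label face, which carries a white paper label with black bars and a stripe in the cartridge's colour; the opposite face (-z) is grey with a black disc 19 mm across. May start with its label up or down. May be absent (None).
- cart_white_label (a point): middle of that cartridge's label (17 mm from its origin along z); its z axis points out of the label
- cart_blue: reagent cartridge, a closed blue plastic block 60 x 40 x 34 mm (its x, y, z), 55 g, origin at its centre. z points out of the label face, which carries a white paper label with black bars and a stripe in the cartridge's colour; the opposite face (-z) is grey with a black disc 19 mm across. May start with its label up or down. May be absent (None).
- cart_blue_label (a point): middle of that cartridge's label (17 mm from its origin along z); its z axis points out of the label
- cart_orange: reagent cartridge, a closed orange plastic block 60 x 40 x 34 mm (its x, y, z), 55 g, origin at its centre. z points out of the label face, which carries a white paper label with black bars and a stripe in the cartridge's colour; the opposite face (-z) is grey with a black disc 19 mm across. May start with its label up or down. May be absent (None).
- cart_orange_label (a point): middle of that cartridge's label (17 mm from its origin along z); its z axis points out of the label
- cart_green: reagent cartridge, a closed green plastic block 60 x 40 x 34 mm (its x, y, z), 55 g, origin at its centre. z points out of the label face, which carries a white paper label with black bars and a stripe in the cartridge's colour; the opposite face (-z) is grey with a black disc 19 mm across. May start with its label up or down. May be absent (None).
- cart_green_label (a point): middle of that cartridge's label (17 mm from its origin along z); its z axis points out of the label
- bay1 (a point): left-hand bay (seen from the robot): middle of its rubber floor, 75 mm above the bench, z up. Pocket 44 mm (point x) by 64 mm (point y, for the cartridge's long side) between black corner guides 7 mm high, 4 mm thick, 11 to 13 mm long; the middles of its four sides are open. A cartridge down in the bay has its centre 17 mm above this point; either end may lead
- bay2 (a point): middle bay (seen from the robot): middle of its rubber floor, 75 mm above the bench, z up. Pocket 44 mm (point x) by 64 mm (point y, for the cartridge's long side) between black corner guides 7 mm high, 4 mm thick, 11 to 13 mm long; the middles of its four sides are open. A cartridge down in the bay has its centre 17 mm above this point; either end may lead
- bay3 (a point): right-hand bay (seen from the robot): middle of its rubber floor, 75 mm above the bench, z up. Pocket 44 mm (point x) by 64 mm (point y, for the cartridge's long side) between black corner guides 7 mm high, 4 mm thick, 11 to 13 mm long; the middles of its four sides are open. A cartridge down in the bay has its centre 17 mm above this point; either end may lead
- shaker: orbital shaker fixed to the bench, 250 (x) x 270 (y) x 75 mm, origin at the centre of its underside, z up. Its far half (+x) carries a flat deck plate 142 x 262 mm with three bays side by side, 84 mm apart along y; the blue console with the speed dial is its near part, top 60 mm above the bench
- dial (a joint): speed dial on the console: upright axis, black skirt 48 mm across, grey bar grip 42 x 12 mm (67 to 91 mm above the bench), white pointer line on one half. Value in rad, 0 to 4.712 between its stops, growing clockwise seen from above; it stays where it is left (friction 0.03 N m). At 0 it points 135 degrees counter-clockwise from the shaker's +x; it points at the red mark at 1.90
- dial_grip (a point): on the dial's axis, 10 mm below the top of its bar grip; its x axis points along the bar towards the pointer end, z up; it turns with the dial
- red_mark (a point): red mark on the dial's white scale, on the console 34.5 mm from the dial's axis
- scanner: hand barcode scanner, 190 g, nearly balanced at its origin, which is the middle of the straight blue handle: a bar 135 mm long (from 80 mm behind to 55 mm ahead of the origin along x), 28 mm wide (y), 26 mm high (z). At its front end a white head 52 x 44 x 30 mm is bent down 45 degrees; a red window is at the head's end, 90 mm ahead of and 34 mm below the origin.
- beam (a point): middle of the scanner's window; its z axis is the beam, pointing out of the window: with the handle level it points forward and 45 degrees down. It reads a label by itself, no key to press, when held still for two seconds with the beam on the middle of the label (within 12 mm), the window 40 to 140 mm from it and the beam within 28 degrees of square on to the label
- cradle: fixed plastic scanner holder: base plate 125 x 72 x 8 mm and two saddles 14 mm long, 52 mm behind and 29 mm ahead of the origin along its x, with floors 46 mm above the bench and two outward-leaning cheeks (about 33 mm apart at the floor, wider above, top 64 mm above the bench). Between the saddles the handle is free on both sides. Origin under the seat, on the bench; z up
- cradle_seat (a point): where the scanner's origin lies when it sits in the cradle, 59 mm above the bench; x axis: the way the scanner's head faces
- vial_box: bystander: clear box of blue-capped vials, 85 x 120 x 46 mm, origin under its centre
- solvent_bottle: bystander: amber bottle, 72 mm wide, 150 mm tall, origin under its centre
- beaker: bystander: glass beaker, 68 mm wide, 60 mm tall, origin under its centre

How it is judged:
By the outcome, as a careful person would: the job done as asked, in the order asked, and still so for the second after the job is handed in, with the robot touching nothing.
Of cart_blue, cart_orange, cart_green only 1 to 2 are there at a start; the rules pass over those that are not, and their reading is None.
At some moment in a run one of cart_white, cart_blue, cart_orange, cart_green may be knocked a few centimetres aside while the robot is not near it.
It also fails if it takes over 210 s, if anything falls off the work surface, if the arm or the gripper's body presses on something with over 40 N, if the wrist force passes 120 N, or if a joint passes its speed limit or range.

## Working session

There is one attempt and no reset: what is moved stays moved. The work goes in short steps, Python scripts to look and compute and a tool call to move; the robot and the scene stay as the last step left them, time stands still between calls to the robot, and variables do not carry over. Pictures are saved under pics/ and viewed, at most 17 in all, crops included, and the job is handed in when it is done.

Besides the shell and the picture viewer there is one more tool, called as name(argument=value, ...) on one line, values as JSON. step_arm: Moves the arm, as the interface text tells. Its arguments: {"type":"object","properties":{"motion":{"type":"array"},"squeeze":{"type":"number"}},"required":["motion"]}

```bash
ls; mkdir -p pics; cat > h.py <<'E'
import numpy as np, cv2
from scipy.spatial.transform import Rotation as R
from plant import r
def shot(n):
    s=r.state(); c=r.capture(n)
    f=240/np.tan(np.radians(c['vfov'])/2)
    if 'view' in c: T=np.linalg.inv(np.array(c['view']))
    else:
        q=s['eef_rot']; A=np.eye(4); A[:3,:3]=R.from_quat([q[1],q[2],q[3],q[0]]).as_matrix(); A[:3,3]=s['tcp_pos']
        T=A@np.array(c['T_tool_cam'])
    c['f']=f; c['T']=T
    return c
def save(c,p): cv2.imwrite(p,np.ascontiguousarray(c['color'][:,:,::-1]))
def cloud(c):
    v,u=np.mgrid[0:480,0:640]; d=c['depth']
    P=np.stack([(u-c['cx'])/c['f']*d,(v-c['cy'])/c['f']*d,d],-1)
    W=P@c['T'][:3,:3].T+c['T'][:3,3]; W[d<=0]=np.nan
    return W
def onz(c,u,v,z):
    k=c['T'][:3,:3]@np.array([(u-c['cx'])/c['f'],(v-c['cy'])/c['f'],1]); o=c['T'][:3,3]
    return o+k*(z-o[2])/k[2]
E
python3 - <<'E'
from h import *
names=['cart_white','cart_blue','cart_orange','cart_green','cart_white_label','cart_blue_label','cart_orange_label','cart_green_label','shaker','dial','dial_grip','red_mark','bay1','bay2','bay3','scanner','beam','cradle','cradle_seat','vial_box','solvent_bottle','beaker']
print(r.grip_point_offset)
for n in ['scene','side']:
    c=shot(n); save(c,f'pics/{n}0.png'); W=cloud(c); print(n,np.round(c['T'],2).tolist(),c['f'],c['cx'],c['cy'])
    for m in names:
        for d in r.tip_of(c,m)[:1]:
            u,v=d['location'][0]*640,d['location'][1]*480
            print(m,round(d['score'],2),round(u),round(v),np.round(W[min(int(v),479),min(int(u),639)]))
E
```

```text
pics
18.700000000000003
scene [[0.68, 0.63, -0.38, 1002.64], [0.74, -0.58, 0.35, -384.89], [0.0, -0.51, -0.86, 1072.61], [0.0, 0.0, 0.0, 1.0]] 540.4886291462229 327.07936876627343 238.40379292275716
cart_white 0.59 152 315 [ 435. -354.   34.]
cart_blue 0.37 387 125 [416. 353.  70.]
cart_green 0.71 254 324 [ 592. -210.   36.]
cart_white_label 0.62 151 318 [ 439. -361.   36.]
cart_blue_label 0.5 266 397 [ 726. -290.   44.]
cart_green_label 0.86 253 330 [ 598. -221.   27.]
shaker 0.85 346 234 [581.  56.  80.]Traceback (most recent call last):
  File "<stdin>", line 7, in <module>
ValueError: it knows: bay, beaker, beam, cart_blue, cart_blue_label, cart_green, cart_green_label, cart_orange, cart_orange_label, cart_white, cart_white_label, cradle, cradle_seat, dial_grip, red_mark, scanner,
```

```bash
python3 - <<'E'
from h import *
names=['cart_white','cart_blue','cart_orange','cart_green','cart_white_label','cart_blue_label','cart_orange_label','cart_green_label','dial_grip','red_mark','bay','scanner','beam','cradle','cradle_seat']
for n in ['scene','side']:
    c=shot(n); save(c,f'pics/{n}0.png'); W=cloud(c); print(n,np.round(c['T'],2).tolist())
    for m in names:
        try: L=r.tip_of(c,m)
        except ValueError as e: print(e); continue
        for d in L[:3 if m=='bay' else 1]:
            u,v=d['location'][0]*640,d['location'][1]*480
            print(m,round(d['score'],2),round(u),round(v),np.round(W[min(int(v),479),min(int(u),639)]))
E
```

```text
scene [[0.68, 0.63, -0.38, 1002.64], [0.74, -0.58, 0.35, -384.89], [0.0, -0.51, -0.86, 1072.61], [0.0, 0.0, 0.0, 1.0]]
cart_white 0.55 151 317 [ 436. -357.   35.]
cart_orange 0.58 394 128 [438. 355.  72.]
cart_green 0.75 254 325 [ 592. -213.   33.]
cart_white_label 0.57 154 314 [ 437. -350.   35.]
cart_green_label 0.88 252 326 [ 591. -217.   33.]
dial_grip 0.79 320 194 [472.  79.  91.]
red_mark 0.93 338 206 [507. 104.  60.]
bay 0.89 332 254 [596.   1.  74.]
bay 0.88 364 229 [596.  96.  75.]
scanner 0.85 390 127 [429. 353.  74.]
cradle 0.8 386 142 [418. 355.   8.]
cradle_seat 0.68 389 126 [424. 355.  72.]
side [[0.99, -0.07, 0.1, 416.57], [-0.12, -0.51, 0.85, -1044.4], [-0.01, -0.86, -0.52, 713.56], [0.0, 0.0, 0.0, 1.0]]
cart_white 0.66 285 362 [ 426. -365.   34.]
cart_orange 0.49 283 366 [ 420. -377.   34.]
cart_green 0.73 268 186 [416. 344.  62.]
cart_white_label 0.59 282 366 [ 420. -377.   34.]
cart_green_label 0.78 353 317 [ 577. -245.   22.]
dial_grip 0.77 294 221 [479.  71.  90.]
red_mark 0.65 301 222 [500. 116.  58.]
bay 0.97 334 203 [599. 181.  74.]
bay 0.77 345 232 [603.  19.  74.]
bay 0.74 340 220 [600.  79.  76.]
scanner 0.58 270 184 [423. 345.  68.]
beam 0.97 241 195 [334. 326.  47.]
cradle 0.24 268 184 [420. 345.  69.]
cradle_seat 0.88 267 184 [417. 347.  71.]
```

View pics/scene0.png

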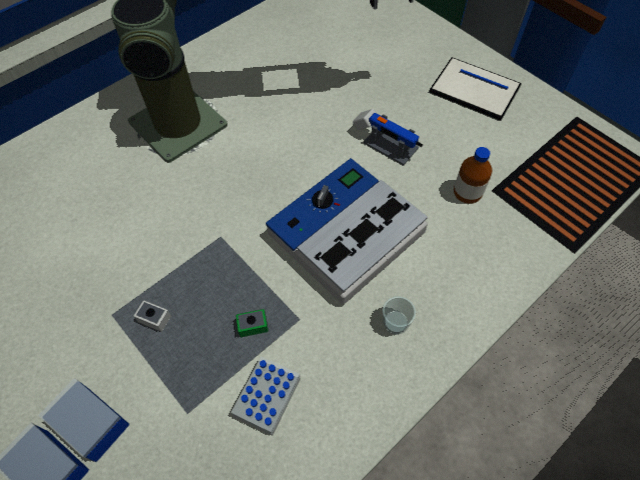

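View pics/side0.png

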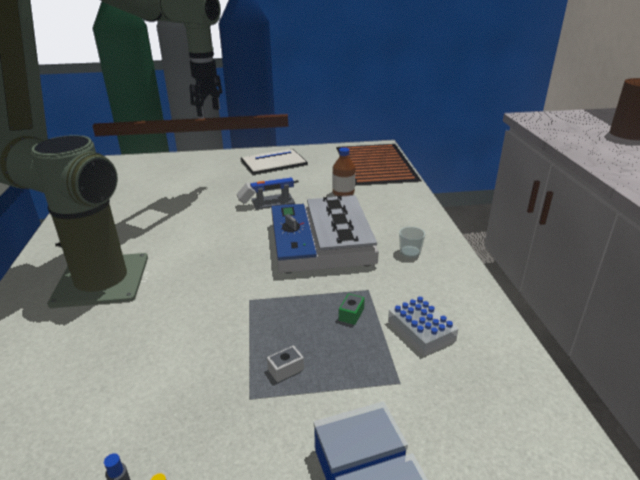

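The scene shows the white cartridge at pixel (151,315) and the green at (252,321). Both lie label down (black disc up). The scanner is in its cradle at (393,130), head towards (366,122), with the shaker at (346,234). I'll move the wrist camera over the scene for closer views.

step_arm(motion=[[[-1,0.03,-0.04,0.03,0,0,0],[-1,0.06,-0.08,0.06,0,0,0],[-1,0.09,-0.13,0.09,0,0,0],[-1,0.12,-0.175,0.12,0,0,0],[-1,0.145,-0.22,0.145,0,0,0],[-1,0.17,-0.26,0.17,0,0,0],[-1,0.185,-0.28,0.185,0,0,0],[-1,0.185,-0.28,0.185,0,0,0],[-1,0.185,-0.28,0.185,0,0,0]]])

```text
clock: 3.22
tcp_pos: [439.6, 235.7, 415.5]
eef_rot: [-0.001, 0.228, 0.974, -0.0]
ft_force: [-0.4, -0.0, -0.6]
width: 85.5
grasp_force: 0.0
```

```bash
python3 - <<'E'
from h import *
s=r.state(); print(s['clock'],s['tcp_pos'],s['eef_rot'],np.round(s['q'],3))
c=shot('wrist'); save(c,'pics/w1.png'); np.savez('w1.npz',d=c['depth'],col=c['color'],T=c['T'],f=c['f'],cx=c['cx'],cy=c['cy']); W=cloud(c)
print(np.round(np.array(c['T_tool_cam']),3).tolist(),c['f'],np.round(c['T'],3).tolist())
for m in ['dial_grip','red_mark','bay','scanner','beam','cradle_seat']:
    for d in r.tip_of(c,m)[:3]:
        u,v=d['location'][0]*640,d['location'][1]*480
        print(m,round(d['score'],2),round(u),round(v),np.round(W[min(int(v),479),min(int(u),639)]))
E
```

```text
3.225 [439.56323727 235.6804941  415.53758934] [-7.43234363e-04  2.27704768e-01  9.73729930e-01 -1.01074225e-04] [ 3.180e-01 -3.700e-02  1.433e+00  1.000e-03  1.747e+00 -7.930e-01]
[[-0.001, -0.961, -0.278, 70.322], [1.0, -0.0, -0.001, 0.882], [0.001, -0.278, 0.961, -142.903], [0.0, 0.0, 0.0, 1.0]] 393.7368621701917 [[0.444, 0.861, 0.247, 377.138], [0.896, -0.426, -0.124, 267.635], [-0.001, 0.276, -0.961, 558.539], [0.0, 0.0, 0.0, 1.0]]
dial_grip 0.73 228 257 [468.  88.  91.]
red_mark 0.7 257 268 [505. 105.  63.]
red_mark 0.34 227 254 [469.  79.  67.]
bay 0.93 281 332 [599.  93.  77.]
bay 0.78 225 360 [603.   1.  75.]
bay 0.63 335 308 [598. 176.  76.]
scanner 0.88 409 124 [423. 357.  73.]
beam 0.69 359 63 [334. 335.  45.]
beam 0.58 270 285 [532. 112.  74.]
beam 0.55 298 410 [754.  34.  29.]
cradle_seat 0.91 408 122 [420. 358.  72.]
```

View pics/w1.png

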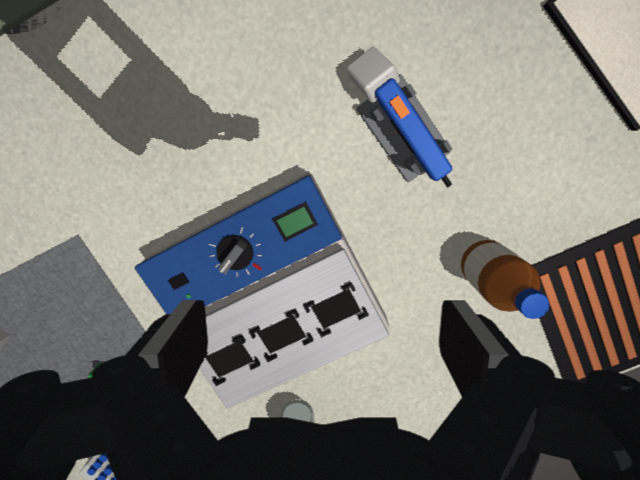

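The wrist view shows the dial at (235,253) with its pointer towards (225,268), the red mark at (257,267), bays at (232,357), (281,332) and (334,308), and the scanner along (370,70) to (440,175).

step_arm(motion=[[[-1,0,-0.06,-0.01,0,0,0],[-1,0,-0.12,-0.02,0,0,0],[-1,0,-0.18,-0.03,0,0,0],[-1,-0.01,-0.24,-0.04,0,0,0],[-1,-0.01,-0.3,-0.06,0,0,0],[-1,-0.01,-0.36,-0.07,0,0,0],[-1,-0.01,-0.42,-0.08,0,0,0],[-1,-0.01,-0.47,-0.085,0,0,0],[-1,-0.01,-0.48,-0.085,0,0,0],[-1,-0.01,-0.48,-0.085,0,0,0]]])

```text
clock: 4.82
tcp_pos: [430.2, -244.6, 331.2]
eef_rot: [-0.0, 0.228, 0.974, 0.0]
ft_force: [-0.1, 0.4, 0.1]
width: 85.7
grasp_force: 0.0
```

```bash
cat > a.py <<'E'
from h import *
def rect(m,c,z):
    k=max(cv2.findContours(m.astype(np.uint8),0,1)[0],key=cv2.contourArea)
    P=np.array([onz(c,u,v,z)[:2] for u,v in k[:,0]],np.float32)
    (x,y),(w,h),a=cv2.minAreaRect(P)
    return [round(float(t),1) for t in (x,y,w,h,a)]
def carts(c):
    W=cloud(c); out=[]
    m=(W[...,2]>20)&(W[...,2]<60)
    n,l,st,ce=cv2.connectedComponentsWithStats(m.astype(np.uint8))
    for i in range(1,n):
        q=l==i
        P=W[q]
        if st[i][4]<300 or st[i][4]>9000: continue
        z=np.median(P[:,2]); top=q&(abs(W[...,2]-z)<4)
        col=c['color'][top].mean(0).round(); 
        print('z',round(z,1),'top rect',rect(top,c,z),'col',col,'px',ce[i].round(),st[i][4])
E
python3 - <<'E'
from a import *
z=np.load('w1.npz'); c1=dict(depth=z['d'],color=z['col'],T=z['T'],f=float(z['f']),cx=float(z['cx']),cy=float(z['cy']))
W=cloud(c1); hsv=cv2.cvtColor(c1['color'],cv2.COLOR_RGB2HSV); H,S,V=[hsv[...,i].astype(int) for i in range(3)]
v,u=np.mgrid[0:480,0:640]
def comp(m,u0,v0,w=40):
    n,l,st,ce=cv2.connectedComponentsWithStats(m.astype(np.uint8)); 
    d=[(np.hypot(*(ce[i]-[u0,v0])),i) for i in range(1,n) if st[i][4]>60]; return l==min(d)[1]
for n,(a,b) in dict(bay3=(232,357),bay2=(281,332),bay1=(334,308)).items():
    q=(abs(u-a)<14)&(abs(v-b)<10); zz=np.median(W[q][:,2]); m=comp((V<60)&(v<400),a,b); print(n,zz.round(1),rect(m,c1,75))
zt=W[110:170,400:440][:,:,2]; print('handle top',np.nanpercentile(zt,90))
m=comp((H>100)&(H<130)&(S>120)&(W[...,2]>58)&(u>340),412,130); print('scanner',np.median(W[m][:,2]),rect(m,c1,72))
m=(W[...,2]>84)&(W[...,2]<100)&(u>200)&(u<280)&(v>220)&(v<300); print('dial',np.median(W[m][:,2]),rect(comp(m,235,255),c1,90))
m=(abs(u-235)<25)&(abs(v-253)<25)&(V<60); print('skirt',rect(comp(m,235,253),c1,67), onz(c1,257,267,60), onz(c1,225,268,91),onz(c1,245,244,91))
m=(u>130)&(u<390)&(v>160)&(v<410)&(W[...,2]>55)&(W[...,2]<95)
print('shaker',rect(m&(H>100)&(H<130)&(S>120),c1,60))
s=r.state(); print(s['clock'],s['tcp_pos'],s['eef_rot'])
c=shot('wrist'); save(c,'pics/w2.png'); carts(c)
c=shot('scene'); print('scene'); carts(c)
cv2.imwrite('pics/dial.png',cv2.resize(c1['color'][200:320,180:340,::-1],None,fx=5,fy=5,interpolation=2))
E
```

```text
bay3 nan [628.6, -24.4, 15.7, 11.6, 59.2]
bay2 nan [598.6, 89.6, 44.2, 73.1, 0.8]
bay1 nan [597.1, 174.3, 45.0, 71.4, 1.1]
handle top 73.03618504990033
scanner 71.72090805830823 [435.1, 359.7, 133.6, 29.2, 10.6]
dial 91.02251514742284 [472.4, 89.5, 11.9, 45.2, 25.8]
skirt [471.6, 90.4, 47.1, 46.4, 29.9] [505.34482021 104.13946499  60.        ] [480.57768876  77.33809484  91.        ] [464.08589907 115.71845013  91.        ]
shaker [474.8, 90.1, 93.7, 267.6, 1.1]
4.825 [ 430.20140222 -244.61627574  331.15662657] [-2.11978750e-04  2.28236849e-01  9.73605523e-01  4.25917091e-04]
z 34.6 top rect [427.8, -352.5, 59.6, 40.2, 25.3] col [132. 131. 130.] px [238. 225.] 1857
z 34.4 top rect [580.5, -210.2, 59.9, 40.7, 59.9] col [ 92. 119. 100.] px [403. 284.] 1713
z 42.5 top rect [478.1, -529.8, 32.3, 8.5, 14.9] col [19. 40. 85.] px [116. 334.] 849
z 40.1 top rect [760.4, 2.4, 20.9, 55.9, 39.6] col [131. 137. 131.] px [623. 343.] 1507
z 34.9 top rect [716.2, -282.2, 87.4, 120.9, 22.8] col [161. 164. 164.] px [395. 387.] 5116
scene
z 40.7 top rect [54.5, 7.5, 23.0, 86.2, 8.1] col [27. 28. 17.] px [179. 126.] 531
z 48.6 top rect [352.1, 333.5, 37.4, 53.7, 65.8] col [62. 65. 67.] px [372. 128.] 345
z 56.4 top rect [475.5, 88.3, 96.7, 272.0, 1.3] col [ 32.  63. 113.] px [334. 230.] 3973
z 40.4 top rect [677.4, 370.3, 68.5, 27.0, 32.5] col [86. 86. 79.] px [469. 191.] 328
z 46.6 top rect [773.4, 35.7, 56.1, 25.8, 19.2] col [113. 124. 117.] px [399. 312.] 572
z 33.9 top rect [429.9, -353.4, 61.0, 40.1, 25.3] col [ 98. 102. 103.] px [151. 314.] 592
z 33.7 top rect [583.8, -210.8, 59.6, 41.9, 59.8] col [51. 85. 65.] px [251. 321.] 592
z 34.7 top rect [718.6, -282.4, 85.6, 120.7, 22.6] col [138. 148. 151.] px [266. 394.] 2923
z 40.2 top rect [586.5, -542.5, 6.5, 69.8, 13.3] col [ 8. 31. 82.] px [106. 439.] 446
z 40.7 top rect [602.6, -618.7, 4.4, 26.7, 11.6] col [ 7. 27. 70.] px [ 67. 458.] 353
```

View pics/w2.png

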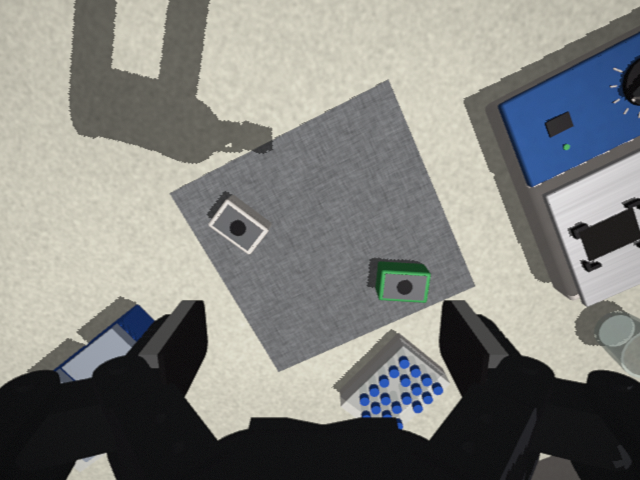

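View pics/dial.png

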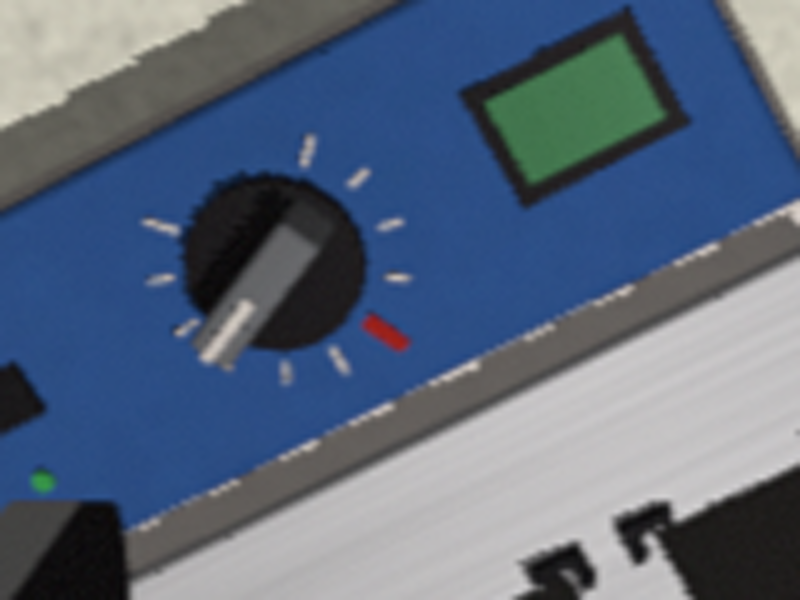

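White sits at about (429,-353) with its long axis at 25°, and green at about (582,-210) with its long axis at 60°. The dial pointer is at about -64° and the red mark at about +27°. To flip each cartridge I'll grip it by its ends with a 45° tilt and turn it 90° twice.

```bash
cat > p.py <<'E'
from h import *
# waypoint: (n rows, grip, C xyz mm, closing-yaw deg, tilt deg about closing axis (+ = about axis dir), d)
def pose(C,yaw,tilt,d):
    a=np.array([np.cos(np.radians(yaw)),np.sin(np.radians(yaw)),0]); z=np.array([0,0,-1.])
    M=np.column_stack([np.cross(a,z),a,z]); M=R.from_rotvec(np.radians(tilt)*a).as_matrix()@M
    return np.array(C,float)+d*M[:,2],M
def plan(wps,cur=None):
    s=r.state(); q=s['eef_rot']; R0=R.from_quat([q[1],q[2],q[3],q[0]]); p0=np.array(s['tcp_pos'])
    if cur is not None: p0,R0=cur[0],R.from_matrix(cur[1])
    rows=[];last=None
    for w in wps:
        n,g,C,yaw,tilt,d=w
        for i in range(1,n+1):
            if last is None:
                P,M=pose(C,yaw,tilt,d); Rt=R.from_matrix(M)
                rv=(Rt*R0.inv()).as_rotvec(); pp=p0+(P-p0)*i/n; Rr=R.from_rotvec(rv*i/n)
            else:
                t=i/n; L=lambda a,b:np.array(a)+(np.array(b)-np.array(a))*t
                P,M=pose(L(last[2],C),L(last[3],yaw),L(last[4],tilt),L(last[5],d)); pp=P; Rr=R.from_matrix(M)*R0.inv()
            dp=(pp-p0)/1000; dr=np.degrees(Rr.as_rotvec())
            rows.append([g]+[round(float(x),3) for x in dp]+[round(float(x),1)+0 for x in dr])
        last=w
    print(len(rows)); print(rows); return pose(*wps[-1][2:])
E
python3 - <<'E'
from p import *
print(np.round(r.state()['q'],2))
e=plan([(8,-1,(429,-353,117),25.3,-45,-20)])
plan([(8,-1,(429,-353,117),25.3,-45,-20),(6,-1,(429,-353,17),25.3,-45,14)])
E
```

```text
[-0.69 -0.03  1.59  0.    1.58 -1.8 ]
8
[[-1, -0.001, -0.012, -0.025, -4.1, -4.0, -4.6], [-1, -0.002, -0.024, -0.05, -8.2, -8.0, -9.1], [-1, -0.003, -0.036, -0.075, -12.3, -12.0, -13.7], [-1, -0.004, -0.048, -0.1, -16.3, -16.0, -18.2], [-1, -0.005, -0.06, -0.125, -20.4, -20.1, -22.8], [-1, -0.006, -0.073, -0.15, -24.5, -24.1, -27.3], [-1, -0.007, -0.085, -0.175, -28.6, -28.1, -31.9], [-1, -0.008, -0.097, -0.2, -32.7, -32.1, -36.4]]
14
[[-1, -0.001, -0.012, -0.025, -4.1, -4.0, -4.6], [-1, -0.002, -0.024, -0.05, -8.2, -8.0, -9.1], [-1, -0.003, -0.036, -0.075, -12.3, -12.0, -13.7], [-1, -0.004, -0.048, -0.1, -16.3, -16.0, -18.2], [-1, -0.005, -0.06, -0.125, -20.4, -20.1, -22.8], [-1, -0.006, -0.073, -0.15, -24.5, -24.1, -27.3], [-1, -0.007, -0.085, -0.175, -28.6, -28.1, -31.9], [-1, -0.008, -0.097, -0.2, -32.7, -32.1, -36.4], [-1, -0.006, -0.1, -0.221, -32.7, -32.1, -36.4], [-1, -0.004, -0.104, -0.242, -32.7, -32.1, -36.4], [-1, -0.002, -0.108, -0.262, -32.7, -32.1, -36.4], [-1, -0.001, -0.111, -0.283, -32.7, -32.1, -36.4], [-1, 0.001, -0.115, -0.304, -32.7, -32.1, -36.4], [-1, 0.003, -0.118, -0.324, -32.7, -32.1, -36.4]]
```

step_arm(motion=[[[-1,-0.001,-0.012,-0.025,-4.1,-4.0,-4.6],[-1,-0.002,-0.024,-0.05,-8.2,-8.0,-9.1],[-1,-0.003,-0.036,-0.075,-12.3,-12.0,-13.7],[-1,-0.004,-0.048,-0.1,-16.3,-16.0,-18.2],[-1,-0.005,-0.06,-0.125,-20.4,-20.1,-22.8],[-1,-0.006,-0.073,-0.15,-24.5,-24.1,-27.3],[-1,-0.007,-0.085,-0.175,-28.6,-28.1,-31.9],[-1,-0.008,-0.097,-0.2,-32.7,-32.1,-36.4],[-1,-0.008,-0.097,-0.2,-32.7,-32.1,-36.4],[-1,-0.008,-0.097,-0.2,-32.7,-32.1,-36.4]]])

```text
clock: 6.18
tcp_pos: [422.5, -339.6, 130.4]
eef_rot: [0.323, 0.494, 0.781, -0.204]
ft_force: [-0.7, -0.8, 0.4]
width: 85.3
grasp_force: 0.0
```

```bash
python3 - <<'E'
from p import *
print(np.round(r.state()['q'],2), pose((429,-353,117),25.3,-45,-20))
e=plan([(6,-1,(429,-353,17),25.3,-45,14)])
s=r.state();q=s['eef_rot'];print(s['tcp_pos'],R.from_quat([q[1],q[2],q[3],q[0]]).as_matrix().round(3))
c=shot('wrist'); save(c,'pics/w3.png')
E
```

```text
[-0.65  0.02  2.22 -1.1   0.38 -0.15] (array([ 422.95624714, -340.21434197,  131.14213562]), array([[-3.02187643e-01,  9.04082550e-01,  3.02187643e-01],
       [ 6.39282902e-01,  4.27357863e-01, -6.39282902e-01],
       [-7.07106781e-01, -1.07222329e-17, -7.07106781e-01]]))
6
[[-1, 0.002, -0.004, -0.021, 0.0, 0.0, 0.0], [-1, 0.004, -0.007, -0.041, 0.0, 0.0, 0.0], [-1, 0.005, -0.011, -0.062, 0.0, 0.0, 0.0], [-1, 0.007, -0.015, -0.082, 0.0, 0.0, -0.1], [-1, 0.009, -0.019, -0.103, 0.0, 0.0, -0.1], [-1, 0.011, -0.022, -0.123, 0.0, 0.0, -0.1]]
[ 422.45591066 -339.56255044  130.3653881 ] [[-0.303  0.903  0.303]
 [ 0.639  0.429 -0.638]
 [-0.707  0.    -0.708]]
```

View pics/w3.png

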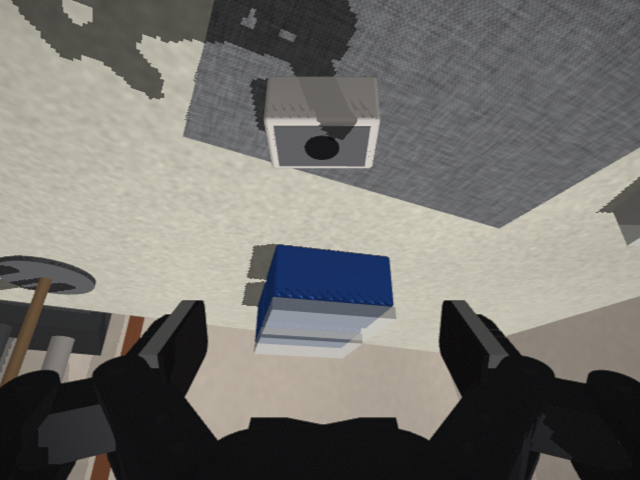

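White is centred between the fingers at (322,140). Joint 4 is near its limit at this tilt, so I'll use -30° to +60° instead.

```bash
python3 - <<'E'
from p import *
plan([(4,-1,(429,-353,80),25.3,-30,0),(5,-1,(429,-353,17.5),25.3,-30,14),(3,0.8,(429,-353,17.5),25.3,-30,14)])
E
```

```text
12
[[-1, 0.002, -0.003, -0.012, 3.4, 1.6, 0.0], [-1, 0.003, -0.007, -0.025, 6.7, 3.2, 0.0], [-1, 0.005, -0.01, -0.037, 10.1, 4.8, -0.1], [-1, 0.007, -0.014, -0.05, 13.5, 6.4, -0.1], [-1, 0.007, -0.015, -0.065, 13.5, 6.4, -0.1], [-1, 0.008, -0.016, -0.079, 13.5, 6.4, -0.1], [-1, 0.009, -0.018, -0.094, 13.5, 6.4, -0.1], [-1, 0.009, -0.019, -0.109, 13.5, 6.4, -0.1], [-1, 0.01, -0.02, -0.124, 13.5, 6.4, -0.1], [0.8, 0.01, -0.02, -0.124, 13.5, 6.4, -0.1], [0.8, 0.01, -0.02, -0.124, 13.5, 6.4, -0.1], [0.8, 0.01, -0.02, -0.124, 13.5, 6.4, -0.1]]
```

step_arm(motion=[[[-1,0.002,-0.003,-0.012,3.4,1.6,0.0],[-1,0.003,-0.007,-0.025,6.7,3.2,0.0],[-1,0.005,-0.01,-0.037,10.1,4.8,-0.1],[-1,0.007,-0.014,-0.05,13.5,6.4,-0.1],[-1,0.007,-0.015,-0.065,13.5,6.4,-0.1],[-1,0.008,-0.016,-0.079,13.5,6.4,-0.1],[-1,0.009,-0.018,-0.094,13.5,6.4,-0.1],[-1,0.009,-0.019,-0.109,13.5,6.4,-0.1],[-1,0.01,-0.02,-0.124,13.5,6.4,-0.1],[-1,0.01,-0.02,-0.124,13.5,6.4,-0.1],[-1,0.01,-0.02,-0.124,13.5,6.4,-0.1]]])

```text
clock: 7.6
tcp_pos: [432.4, -361.1, 7.5]
eef_rot: [0.219, 0.517, 0.815, -0.139]
ft_force: [0.3, -0.5, 0.4]
width: 85.5
grasp_force: 0.0
```

step_arm(motion=[[[0.8,0,0,0,0,0,0],[0.8,0,0,0,0,0,0],[0.8,0,0,0,0,0,0],[0.8,0,0,0,0,0,0]]], squeeze=40)

```text
clock: 8.1
tcp_pos: [432.7, -362.0, 8.3]
eef_rot: [0.22, 0.518, 0.815, -0.139]
ft_force: [-1.7, 4.1, 6.9]
width: 59.5
grasp_force: 43.7
```

```bash
python3 - <<'E'
from p import *
s=r.state();print(s['ft_force'],np.round(s['q'],2),pose((429,-353,17.5),25.3,-30,14)[0])
# rotate to +60 while raising, then lower to side pose
c0=(429,-353,17.5)
plan([(1,.8,(429,-353,25),25.3,-30,14),(2,.8,(429,-353,70),25.3,-25,14),(9,.8,(429,-353,70),25.3,60,14)],)
plan([(1,.8,(429,-353,25),25.3,60,14)],cur=pose((429,-353,70),25.3,60,14))
E
```

```text
[-1.66535474  4.08004611  6.87262354] [-0.74  0.33  2.07 -0.66  0.31 -0.59] [ 431.99150504 -359.32857785    5.37564435]
12
[[0.8, -0.001, 0.003, 0.005, 0.1, 0.1, 0.1], [0.8, -0.001, 0.003, 0.027, 2.4, 1.1, 0.1], [0.8, -0.001, 0.004, 0.049, 4.7, 2.2, 0.1], [0.8, -0.002, 0.006, 0.048, 13.2, 6.2, 0.1], [0.8, -0.003, 0.008, 0.048, 21.7, 10.3, 0.1], [0.8, -0.004, 0.01, 0.048, 30.3, 14.3, 0.1], [0.8, -0.005, 0.012, 0.048, 38.8, 18.3, 0.1], [0.8, -0.006, 0.014, 0.049, 47.4, 22.3, 0.1], [0.8, -0.007, 0.016, 0.05, 55.9, 26.4, 0.1], [0.8, -0.008, 0.017, 0.051, 64.5, 30.4, 0.1], [0.8, -0.008, 0.019, 0.053, 73.0, 34.4, 0.1], [0.8, -0.009, 0.02, 0.055, 81.6, 38.4, 0.1]]
1
[[0.8, 0.0, 0.0, -0.045, 0.0, 0.0, 0.0]]
```

step_arm(motion=[[[0.8,0,0,0.008,0,0,0],[0.8,0,0.003,0.027,2.4,1.1,0.1],[0.8,-0.001,0.004,0.049,4.7,2.2,0.1],[0.8,-0.002,0.006,0.048,13.2,6.2,0.1],[0.8,-0.003,0.008,0.048,21.7,10.3,0.1],[0.8,-0.004,0.01,0.048,30.3,14.3,0.1],[0.8,-0.005,0.012,0.048,38.8,18.3,0.1],[0.8,-0.006,0.014,0.049,47.4,22.3,0.1],[0.8,-0.007,0.016,0.05,55.9,26.4,0.1],[0.8,-0.008,0.017,0.051,64.5,30.4,0.1],[0.8,-0.008,0.019,0.053,73.0,34.4,0.1],[0.8,-0.009,0.02,0.055,81.6,38.4,0.1]]])

```text
clock: 9.6
tcp_pos: [423.8, -342.5, 62.9]
eef_rot: [-0.424, 0.462, 0.731, 0.27]
ft_force: [-0.3, -1.0, -0.6]
width: 59.5
grasp_force: 43.1
```

step_arm(motion=[[[0.8,0,0,0,0,0,0],[0.8,0,0,0,0,0,0]]])

```text
clock: 9.85
tcp_pos: [423.4, -341.8, 62.7]
eef_rot: [-0.422, 0.463, 0.732, 0.268]
ft_force: [0.2, -0.5, 0.8]
width: 58.9
grasp_force: 43.2
```

```bash
python3 - <<'E'
from p import *
s=r.state();print(s['tcp_pos'],s['ft_force'],s['width'],np.round(s['q'],2),pose((429,-353,70),25.3,60,14)[0])
c=shot('side'); cv2.imwrite('pics/s1.png',cv2.resize(c['color'][270:420,200:400,::-1],None,fx=4,fy=4))
plan([(3,.8,(429,-353,23),25.3,60,14)])
E
```

```text
[ 423.40786199 -341.77579589   62.71741602] [ 0.17633199 -0.54201204  0.7592869 ] 58.91071535230228 [-0.94  1.01  1.01  0.2   2.15 -1.36] [ 423.81856127 -342.03858163   63.        ]
3
[[0.8, 0.0, 0.0, -0.016, 0.0, 0.0, 0.0], [0.8, 0.0, 0.0, -0.032, 0.1, 0.1, 0.0], [0.8, 0.0, 0.0, -0.048, 0.1, 0.1, 0.0]]
```

View pics/s1.png

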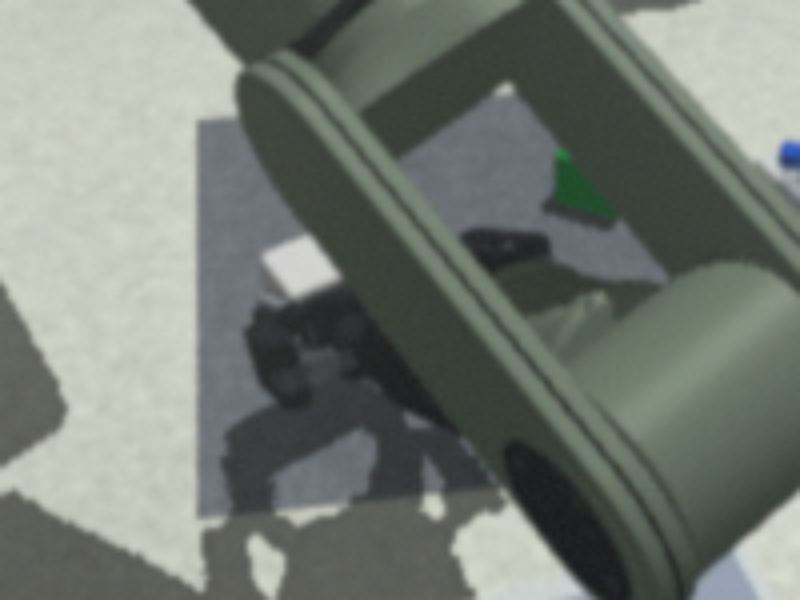

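The cartridge (crop pixel 300,268) is on its side in the gripper. I'll check the arm's clearance before lowering.

```bash
python3 - <<'E'
from p import *
c=shot('side'); W=cloud(c); hsv=c['color'].astype(int)
for y in range(-640,-360,30):
    m=(W[...,1]>y)&(W[...,1]<y+30)&(W[...,0]>380)&(W[...,0]<680)&(W[...,2]>20)
    P=W[m]
    # sorted heights of clusters
    h,_=np.histogram(P[:,2],bins=np.arange(20,320,20)); print(y,h)
E
```

```text
-640 [   3  126 1219    0    0    0    0   17  120  296  715 1325   98    0]
-610 [  48  484 1349    0    0    0    0    3   71  151  334 1392 1008   16]
-580 [  53   54 1387    0    0    0    0    0   24  105  207  294  668  556]
-550 [ 25  22 739   0   0   0   0   0   0  96 359 232 276 561]
-520 [  0   0   5   0   0  39  31   0  14 135 141 241 282 375]
-490 [  0   0   0   0   9  72  65   2  76   1  16 195 303 275]
-460 [  0   0   0   6 198 162  14  37   8   0   0  29  36   2]
-430 [  0   0   0  55 154  27   0   1   0   0   0   0   0   0]
-400 [ 0  1 10 90 43 46  0  0  0  0  0  0  0  0]
-370 [  0   0  16 199  20   0   0   0   0   0   0   0   0   0]
```

step_arm(motion=[[[0.8,0,0,-0.016,0,0,0],[0.8,0,0,-0.032,0,0,0],[0.8,0,0,-0.042,0,0,0],[0.8,0,0,-0.047,0,0,0],[0.8,0,0,-0.048,0,0,0],[0.8,0,0,-0.048,0,0,0]]])

```text
clock: 10.7
tcp_pos: [423.3, -341.9, 14.4]
eef_rot: [-0.423, 0.463, 0.731, 0.268]
ft_force: [0.8, -0.1, -0.4]
width: 59.5
grasp_force: 43.2
```

step_arm(motion=[[[-1,0,0,0,0,0,0],[-1,0,0,0,0,0,0],[-1,0,0,0,0,0,0],[-1,0,0,0,0,0,0]]])

```text
clock: 11.2
tcp_pos: [423.2, -341.7, 14.4]
eef_rot: [-0.423, 0.463, 0.731, 0.268]
ft_force: [-0.4, -0.0, 0.8]
width: 85.3
grasp_force: 0.0
```

```bash
python3 - <<'E'
from p import *
s=r.state();print(s['tcp_pos'],s['ft_force'],s['width'],np.round(s['q'],2),pose((429,-353,23),25.3,60,14)[0])
plan([(1,-1,(429,-353,22),25.3,59,14),(10,-1,(429,-353,20),25.3,-30,12)])
E
```

```text
[ 423.19840568 -341.74181581   14.3930766 ] [-0.43455934 -0.01207674  0.81644189] 85.26657460652073 [-0.94  1.09  0.99  0.19  2.1  -1.38] [ 423.81856127 -342.03858163   16.        ]
11
[[-1, 0.001, -0.0, 0.0, -1.0, -0.5, 0.0], [-1, 0.001, -0.002, -0.001, -9.1, -4.3, 0.0], [-1, 0.002, -0.003, -0.003, -17.1, -8.1, 0.0], [-1, 0.003, -0.005, -0.004, -25.1, -11.9, 0.0], [-1, 0.004, -0.007, -0.005, -33.2, -15.7, 0.0], [-1, 0.004, -0.008, -0.006, -41.2, -19.5, 0.0], [-1, 0.005, -0.01, -0.006, -49.3, -23.3, 0.0], [-1, 0.006, -0.012, -0.006, -57.3, -27.1, 0.0], [-1, 0.007, -0.014, -0.006, -65.4, -30.9, 0.0], [-1, 0.008, -0.015, -0.006, -73.4, -34.7, 0.0], [-1, 0.008, -0.017, -0.005, -81.5, -38.5, 0.0]]
```

step_arm(motion=[[[-1,0.001,0,0,-1.0,-0.5,0.0],[-1,0.001,-0.002,-0.001,-9.1,-4.3,0.0],[-1,0.002,-0.003,-0.003,-17.1,-8.1,0.0],[-1,0.003,-0.005,-0.004,-25.1,-11.9,0.0],[-1,0.004,-0.007,-0.005,-33.2,-15.7,0.0],[-1,0.004,-0.008,-0.006,-41.2,-19.5,0.0],[-1,0.005,-0.01,-0.006,-49.3,-23.3,0.0],[-1,0.006,-0.012,-0.006,-57.3,-27.1,0.0],[-1,0.007,-0.014,-0.006,-65.4,-30.9,0.0],[-1,0.008,-0.015,-0.005,-73.4,-34.7,0.0],[-1,0.008,-0.017,-0.004,-81.5,-38.5,0.0],[-1,0.008,-0.017,-0.004,-81.5,-38.5,0.0]]])

```text
clock: 12.7
tcp_pos: [430.3, -356.9, 10.0]
eef_rot: [0.219, 0.516, 0.816, -0.139]
ft_force: [-0.3, -0.4, 0.2]
width: 85.2
grasp_force: 0.0
```

step_arm(motion=[[[-1,0,0,0,0,0,0],[0.8,0,0,0,0,0,0],[0.8,0,0,0,0,0,0],[0.8,0,0,0,0,0,0],[0.8,0,0,0,0,0,0]]])

```text
clock: 13.32
tcp_pos: [432.0, -359.8, 11.3]
eef_rot: [0.22, 0.517, 0.816, -0.139]
ft_force: [-1.0, 0.4, 5.7]
width: 59.2
grasp_force: 44.3
```

```bash
python3 - <<'E'
from p import *
s=r.state();print(s['tcp_pos'],s['ft_force'],s['width'],np.round(s['q'],2),pose((429,-353,20),25.3,-30,12))
plan([(1,.8,(429,-353,30),25.3,-30,12),(2,.8,(429,-353,70),25.3,-25,12),(9,.8,(429,-353,70),25.3,60,12)],)
c=shot('side'); m=c['color']; save(c,'pics/tmp.png')
E
```

```text
[ 432.00053366 -359.82801336   11.33226057] [-0.99597715  0.35065283  5.65858927] 59.22487820236187 [-0.74  0.32  2.07 -0.65  0.32 -0.6 ] (array([ 431.56414718, -358.4244953 ,    9.60769515]), array([[-3.70102766e-01,  9.04082550e-01,  2.13678932e-01],
       [ 7.82958455e-01,  4.27357863e-01, -4.52041275e-01],
       [-5.00000000e-01,  3.07508381e-17, -8.66025404e-01]]))
12
[[0.8, -0.0, 0.001, 0.008, 0.1, 0.1, 0.0], [0.8, -0.001, 0.002, 0.028, 2.4, 1.2, 0.0], [0.8, -0.001, 0.002, 0.048, 4.6, 2.2, 0.0], [0.8, -0.002, 0.004, 0.047, 13.2, 6.3, 0.0], [0.8, -0.002, 0.006, 0.047, 21.7, 10.3, 0.0], [0.8, -0.003, 0.007, 0.047, 30.2, 14.3, 0.0], [0.8, -0.004, 0.009, 0.047, 38.8, 18.4, 0.0], [0.8, -0.005, 0.011, 0.048, 47.3, 22.4, 0.0], [0.8, -0.006, 0.013, 0.048, 55.9, 26.4, 0.0], [0.8, -0.006, 0.014, 0.05, 64.4, 30.5, 0.0], [0.8, -0.007, 0.015, 0.051, 72.9, 34.5, 0.0], [0.8, -0.007, 0.016, 0.053, 81.5, 38.5, 0.0]]
```

step_arm(motion=[[[0.8,0,0.001,0.008,0,0,0],[0.8,-0.001,0.002,0.028,2.4,1.2,0.0],[0.8,-0.001,0.002,0.048,4.6,2.2,0.0],[0.8,-0.002,0.004,0.047,13.2,6.3,0.0],[0.8,-0.002,0.006,0.047,21.7,10.3,0.0],[0.8,-0.003,0.007,0.047,30.2,14.3,0.0],[0.8,-0.004,0.009,0.047,38.8,18.4,0.0],[0.8,-0.005,0.011,0.048,47.3,22.4,0.0],[0.8,-0.006,0.013,0.048,55.9,26.4,0.0],[0.8,-0.006,0.014,0.05,64.4,30.5,0.0],[0.8,-0.007,0.015,0.051,72.9,34.5,0.0],[0.8,-0.007,0.016,0.053,81.5,38.5,0.0]]])

```text
clock: 14.88
tcp_pos: [424.6, -343.1, 63.5]
eef_rot: [-0.424, 0.462, 0.731, 0.27]
ft_force: [0.8, 0.9, -0.8]
width: 59.4
grasp_force: 43.8
```

step_arm(motion=[[[0.8,0,0,0,0,0,0],[0.8,0,0,-0.02,0,0,0],[0.8,0,0,-0.035,0,0,0],[0.8,0,0,-0.044,0,0,0],[0.8,0,0,-0.049,0,0,0],[0.8,0,0,-0.051,0,0,0],[0.8,0,0,-0.051,0,0,0]]])

```text
clock: 15.75
tcp_pos: [424.3, -342.9, 12.6]
eef_rot: [-0.423, 0.463, 0.731, 0.268]
ft_force: [0.8, -0.0, -0.5]
width: 59.2
grasp_force: 43.8
```

```bash
python3 - <<'E'
from p import *
s=r.state();print(s['tcp_pos'],s['ft_force'],s['width'],np.round(s['q'],2),pose((429,-353,19),25.3,60,12)[0])
E
```

```text
[ 424.29052201 -342.88623017   12.55760797] [ 0.78182198 -0.01091798 -0.4651658 ] 59.20441820772648 [-0.94  1.09  0.98  0.19  2.1  -1.37] [ 424.55876681 -343.60449854   13.        ]
```

step_arm(motion=[[[0.8,0,0,-0.0015,0,0,0],[-1,0,0,-0.0015,0,0,0],[-1,0,0,-0.0015,0,0,0],[-1,0,0,-0.0015,0,0,0],[-1,0,0,-0.0015,0,0,0]]])

```text
clock: 16.38
tcp_pos: [424.2, -342.7, 10.8]
eef_rot: [-0.423, 0.463, 0.731, 0.268]
ft_force: [1.3, 0.2, -0.6]
width: 85.1
grasp_force: 0.0
```

```bash
python3 - <<'E'
from p import *
s=r.state();print(s['tcp_pos'],s['ft_force'],s['width'])
plan([(1,-1,(429,-353,18),25.3,58,12),(6,-1,(429,-353,20),25.3,0,10),(4,-1,(415,-335,160),10,0,10)])
E
```

```text
[ 424.18934237 -342.732553     10.83837195] [ 1.27360591  0.20738695 -0.63066748] 85.09043835883054
11
[[-1, 0.0, -0.001, 0.001, -1.9, -0.9, 0.0], [-1, 0.001, -0.002, -0.0, -10.7, -5.0, 0.0], [-1, 0.002, -0.004, -0.001, -19.4, -9.2, 0.0], [-1, 0.003, -0.005, -0.001, -28.1, -13.3, 0.0], [-1, 0.003, -0.007, -0.002, -36.9, -17.4, 0.0], [-1, 0.004, -0.009, -0.001, -45.6, -21.6, 0.0], [-1, 0.005, -0.01, -0.001, -54.4, -25.7, 0.0], [-1, 0.001, -0.006, 0.034, -55.2, -23.9, -3.5], [-1, -0.002, -0.001, 0.069, -56.0, -22.0, -6.9], [-1, -0.006, 0.003, 0.104, -56.7, -20.2, -10.4], [-1, -0.009, 0.008, 0.139, -57.4, -18.3, -13.9]]
```

step_arm(motion=[[[-1,0,-0.001,0.001,-1.9,-0.9,0.0],[-1,0.001,-0.002,0,-10.7,-5.0,0.0],[-1,0.002,-0.004,0,-19.4,-9.2,0.0],[-1,0.003,-0.005,0,-28.1,-13.3,0.0],[-1,0.003,-0.007,0,-36.9,-17.4,0.0],[-1,0.004,-0.009,0,-45.6,-21.6,0.0],[-1,0.005,-0.01,0,-54.4,-25.7,0.0],[-1,0.005,-0.01,0.03,-54.4,-25.7,0.0],[-1,0.005,-0.01,0.08,-54.4,-25.7,0.0],[-1,0.005,-0.01,0.13,-54.4,-25.7,0.0]]])

```text
clock: 17.62
tcp_pos: [428.8, -352.1, 142.6]
eef_rot: [0.001, 0.535, 0.845, -0.0]
ft_force: [0.2, -0.7, 0.6]
width: 85.2
grasp_force: 0.0
```

step_arm(motion=[[[-1,0,0,0.01,0,0,-10],[-1,0,0,0.01,0,0,-20],[-1,0,0,0.01,0,0,-30],[-1,0,0,0.01,0,0,-40],[-1,0,0,0.01,0,0,-50],[-1,0,0,0.01,0,0,-60],[-1,0,0,0.01,0,0,-70],[-1,0,0,0.01,0,0,-80],[-1,0,0,0.01,0,0,-90],[-1,0,0,0.01,0,0,-90],[-1,0,0,0.01,0,0,-90]]])

```text
clock: 19.0
tcp_pos: [429.1, -352.6, 151.2]
eef_rot: [0.0, 0.975, 0.22, -0.0]
ft_force: [0.3, 1.2, -0.0]
width: 85.1
grasp_force: 0.0
```

```bash
python3 - <<'E'
from a import *
s=r.state();print(s['tcp_pos'],s['eef_rot'],np.round(s['q'],2))
c=shot('wrist'); save(c,'pics/w4.png'); carts(c)
c=shot('scene'); carts(c)
E
```

```text
[ 429.12267183 -352.63052924  151.15641786] [ 3.85212228e-04  9.75466799e-01  2.20146140e-01 -2.31217941e-04] [-0.84  0.24  1.67 -0.    1.23  0.28]
z 38.6 top rect [515.1, -521.1, 106.5, 8.5, 11.3] col [20. 42. 87.] px [607. 223.] 6582
z 34.6 top rect [429.7, -350.0, 58.6, 39.6, 25.3] col [202. 197. 190.] px [320. 225.] 4969
z 40.4 top rect [-577.4, -134.4, 20.6, 139.2, 1.8] col [ 9. 24. 49.] px [22. 28.] 666
z 40.9 top rect [52.0, -9.6, 88.9, 23.7, 77.9] col [24. 26. 15.] px [179. 126.] 528
z 48.3 top rect [478.6, 342.6, 15.3, 9.2, 4.7] col [23. 28. 38.] px [392. 140.] 305
z 56.4 top rect [476.3, 88.0, 98.3, 272.7, 1.4] col [ 31.  61. 111.] px [334. 230.] 3947
z 40.3 top rect [680.6, 370.9, 65.5, 22.2, 39.1] col [83. 84. 77.] px [468. 191.] 324
z 46.0 top rect [758.2, 31.5, 42.8, 12.6, 59.5] col [113. 125. 118.] px [399. 312.] 569
z 33.7 top rect [429.9, -351.2, 61.0, 40.3, 25.7] col [161. 163. 155.] px [152. 313.] 594
z 33.7 top rect [583.5, -210.6, 59.6, 41.3, 59.8] col [50. 83. 64.] px [251. 321.] 591
z 34.6 top rect [718.6, -282.3, 85.7, 120.6, 22.6] col [135. 145. 149.] px [266. 394.] 2910
z 40.6 top rect [587.9, -548.3, 8.8, 82.6, 15.4] col [12. 33. 82.] px [106. 436.] 493
z 41.4 top rect [598.5, -615.7, 14.4, 31.3, 45.0] col [ 7. 26. 69.] px [ 68. 458.] 350
```

View pics/w4.png

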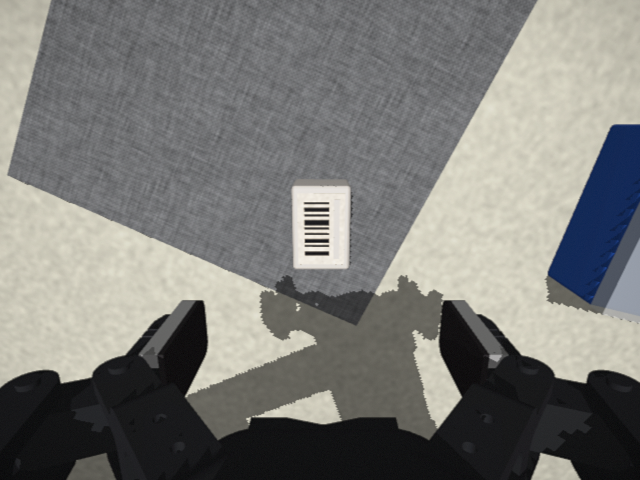

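White now lies label up at (320,228) in the wrist view. I'll regrasp it across its width.

step_arm(motion=[[[-1,0,0.002,-0.05,0,0,0],[-1,0,0.002,-0.1,0,0,0],[-1,0,0.002,-0.13,0,0,0],[-1,0,0.002,-0.14,0,0,0],[-1,0,0.002,-0.142,0,0,0],[-1,0,0.002,-0.142,0,0,0]]])

```text
clock: 19.85
tcp_pos: [430.2, -351.8, 10.3]
eef_rot: [0.001, 0.976, 0.219, 0.0]
ft_force: [-0.1, 0.0, 1.6]
width: 85.4
grasp_force: 0.0
```

step_arm(motion=[[[0.8,0,0,0,0,0,0],[0.8,0,0,0,0,0,0],[0.8,0,0,0,0,0,0],[0.8,0,0,0,0,0,0],[0.8,0,0,0.03,0,0,0],[0.8,0,0,0.09,0,0,0],[0.8,0,0,0.15,0,0,0],[0.8,0,0,0.19,0,0,0],[0.8,0,0,0.2,0,0,0],[0.8,0,0,0.2,0,0,0]]])

```text
clock: 21.1
tcp_pos: [428.9, -350.4, 208.2]
eef_rot: [-0.0, 0.976, 0.219, -0.001]
ft_force: [-0.4, -0.1, -2.1]
width: 39.7
grasp_force: 42.3
```

```bash
python3 - <<'E'
from p import *
s=r.state();print(s['tcp_pos'],s['width'],s['ft_force'],np.round(s['q'],2))
# bay3 (600,5.6)  yaw shaker 1 deg
plan([(11,.8,(600,5.6,200),1,0,0)])
E
```

```text
[ 428.92276506 -350.43660096  208.17684987] 39.65607325273057 [-0.42985238 -0.07460324 -2.12748144] [-0.84  0.18  1.62 -0.    1.34  0.29]
11
[[0.8, 0.016, 0.032, -0.001, 0.0, 0.0, 6.0], [0.8, 0.031, 0.065, -0.001, 0.0, 0.0, 11.9], [0.8, 0.047, 0.097, -0.002, 0.0, 0.0, 17.9], [0.8, 0.062, 0.129, -0.003, 0.0, 0.0, 23.9], [0.8, 0.078, 0.162, -0.004, 0.0, 0.0, 29.9], [0.8, 0.093, 0.194, -0.004, 0.0, 0.0, 35.8], [0.8, 0.109, 0.227, -0.005, 0.0, 0.0, 41.8], [0.8, 0.124, 0.259, -0.006, 0.0, 0.0, 47.8], [0.8, 0.14, 0.291, -0.007, 0.0, -0.1, 53.8], [0.8, 0.156, 0.324, -0.007, 0.0, -0.1, 59.7], [0.8, 0.171, 0.356, -0.008, 0.0, -0.1, 65.7]]
```

step_arm(motion=[[[0.8,0.016,0.025,0,0.0,0.0,6.0],[0.8,0.031,0.05,0,0.0,0.0,12],[0.8,0.047,0.075,0,0.0,0.0,18],[0.8,0.062,0.1,0,0.0,0.0,24],[0.8,0.078,0.125,0,0.0,0.0,30],[0.8,0.093,0.15,0,0.0,0.0,36],[0.8,0.109,0.175,0,0.0,0.0,42],[0.8,0.124,0.2,0,0.0,0.0,48],[0.8,0.14,0.225,0,0.0,0,54],[0.8,0.156,0.25,0,0.0,0,60],[0.8,0.171,0.27,0,0.0,0,65.7],[0.8,0.171,0.27,0,0.0,0,65.7]]])

```text
clock: 22.6
tcp_pos: [599.0, -78.9, 205.0]
eef_rot: [-0.002, 0.7, 0.714, -0.002]
ft_force: [-0.6, 0.8, -0.7]
width: 39.6
grasp_force: 42.3
```

step_arm(motion=[[[0.8,0,0,0,0,0,0],[0.8,0,0,0,0,0,0]]])

```text
clock: 22.85
tcp_pos: [599.3, -81.4, 207.7]
eef_rot: [-0.001, 0.702, 0.713, -0.001]
ft_force: [-0.7, -0.3, -1.2]
width: 39.1
grasp_force: 42.3
```

```bash
cat >> a.py <<'E'
def bays(c,pts,z=75):
    W=cloud(c); V=c['color'].max(-1)
    m=(V<60)&((abs(W[...,2]-78)<9)|np.isnan(W[...,2]))
    n,l,st,ce=cv2.connectedComponentsWithStats(m.astype(np.uint8))
    for i in range(1,n):
        if st[i][4]<150: continue
        P=onz(c,*ce[i],z)[:2]
        if min(np.hypot(*(P-p)) for p in pts)<15: print('bay px',ce[i].round(),P.round(1),rect(l==i,c,z),st[i][4])
E
python3 - <<'E'
from a import *
s=r.state();print(s['tcp_pos'],s['eef_rot'],np.round(s['q'],2))
c=shot('wrist'); save(c,'pics/w5.png'); bays(c,np.array([(600,6),(598.5,90),(597,174)]))
c=shot('scene'); bays(c,np.array([(600,6),(598.5,90),(597,174)]))
E
```

```text
[599.27776208 -81.44061631 207.73870115] [-5.07975607e-04  7.01551933e-01  7.12617567e-01 -9.11100378e-04] [-0.28  0.29  1.49 -0.    1.36 -0.29]
bay px [332.  91.] [603.9   8.9] [603.9, 7.9, 36.8, 56.5, 0.9] 5100
bay px [389. 210.] [601.2 172.4] [598.3, 175.1, 51.9, 74.8, 1.8] 411
bay px [363. 232.] [602.6  88.7] [600.1, 91.4, 52.2, 73.5, 1.0] 444
bay px [335. 255.] [604.2   4.4] [601.5, 7.5, 52.3, 73.6, 1.0] 470
```

View pics/w5.png

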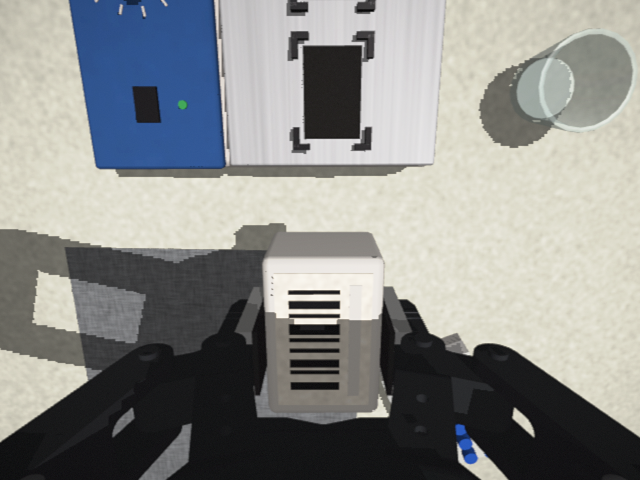

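White is held label up at (322,335), and bay3's pad shows at (332,91). I'll work out the difference between them in the same camera frame.

```bash
python3 - <<'E'
from a import *
s=r.state();q=s['eef_rot'];p=np.array(s['tcp_pos'])
c=shot('wrist'); W=cloud(c); v,u=np.mgrid[0:480,0:640]
m=(u>255)&(u<390)&(v>225)&(v<420)&(c['color'].min(-1)>60)
P=W[m]; z=np.nanpercentile(P[:,2],80); print('z',z,np.nanpercentile(P[:,2],[50,90,99]))
t=m&(abs(W[...,2]-z)<3); t=cv2.morphologyEx(t.astype(np.uint8),3,np.ones((15,15)))
print(rect(t,c,z),p)
# plane tilt of top
Q=W[(t>0)&(abs(W[...,2]-z)<3)]; A=np.c_[Q[:,:2]-Q[:,:2].mean(0),np.ones(len(Q))]; print(np.linalg.lstsq(A,Q[:,2],rcond=None)[0])
D=W[95:130,380:420,2]; print('deck z',np.nanmedian(D),'floor',np.nanmedian(W[60:120,315:350,2]))
# guides
V=c['color'].max(-1); g=(V<70)&(u>285)&(u<378)&(v>28)&(v<155); print('bay guides',rect(cv2.dilate(g.astype(np.uint8),np.ones((3,3)))*0+g,c,75))
ys,xs=np.nonzero(g); k=np.array([onz(c,a,b,82)[:2] for a,b in zip(xs,ys)],np.float32); print(cv2.minAreaRect(k))
print(onz(c,372,128,82),onz(c,290,128,82),onz(c,292,32,82),onz(c,376,32,82))
E
```

```text
z 233.84992039907436 [233.08874567 234.15828964 234.98380924]
[600.0, -80.1, 43.9, 59.6, 0.9] [599.69744776 -81.44485872 208.49592613]
[-1.23960657e-03 -4.72437001e-03  2.33451349e+02]
deck z 75.26532435134453 floor 75.69973743610925
bay guides [604.0, 7.9, 37.1, 56.6, 0.9]
((603.8096313476562, 7.520078659057617), (51.343257904052734, 70.96007537841797), 0.9102296233177185)
[631.39352772 -13.96413731  82.        ] [577.28487061 -14.78556559  82.        ] [578.99320782  42.6097516   82.        ] [631.00723658  43.38880488  82.        ]
```

step_arm(motion=[[[0.8,0.001,0.04,0,0,0,0],[0.8,0.003,0.08,-0.02,0,0,0],[0.8,0.003,0.088,-0.07,0,0,0],[0.8,0.003,0.088,-0.1,0,0,0],[0.8,0.003,0.088,-0.108,0,0,0],[0.8,0.003,0.088,-0.108,0,0,0],[0.8,0.003,0.088,-0.108,0,0,0]]])

```text
clock: 23.88
tcp_pos: [604.9, 6.7, 102.9]
eef_rot: [0.002, 0.701, 0.713, 0.001]
ft_force: [0.1, 0.7, -0.5]
width: 38.8
grasp_force: 42.3
```

```bash
python3 - <<'E'
from a import *
s=r.state();print(s['tcp_pos'],s['ft_force'],np.round(s['q'],2))
c=shot('wrist'); save(c,'pics/w6.png')
d=shot('scene'); I=cv2.resize(d['color'][200:300,270:410,::-1],None,fx=4,fy=4,interpolation=2); w=cv2.resize(c['color'][:,:,::-1],(800,600))[100:400]
J=np.zeros((600,800,3),np.uint8); J[:300]=w; J[300:,:560]=cv2.resize(I,(560,400))[50:350]; cv2.imwrite('pics/w6b.png',J)
E
```

```text
[604.85760181   6.68970485 102.92234589] [ 0.06013778  0.66343429 -0.519043  ] [-0.13  0.4   1.58 -0.    1.16 -0.15]
```

View pics/w6b.png

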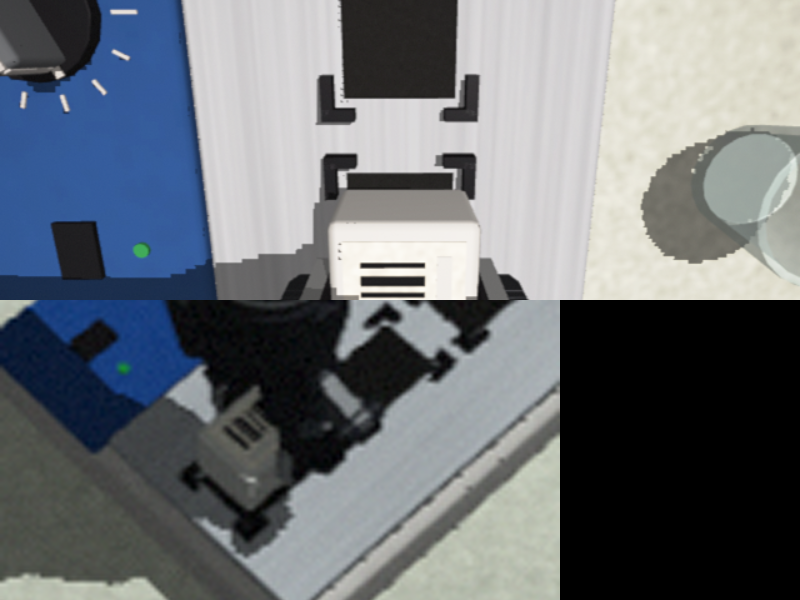

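```bash
python3 - <<'E'
from a import *
s=r.state();print(s['tcp_pos'],s['eef_rot'])
c=shot('wrist'); G=c['color'].astype(int).max(-1)
print('guide row', G[208,235:395]); 
print('edge row', G[228,250:390]); print('edge row', G[236,250:390])
print('col300',G[195:262,300]); print('col282',G[195:240,275])
E
```

```text
[604.62519147   6.84404988 102.76476842] [0.00170901 0.70111834 0.71304244 0.00079054]
guide row [214 216 218 218 218 218 217 215 215 213 211 211 208 210 210 212 214 217
 217 214 211 210 175 112  65  39  36  39  38  37  39  37  38  40  40  41
  40  38  40  40  39  39  39  41  40  39  39  41  38  30  54 166 214 216
 215 214 215 215 217 219 218 216 216 215 216 217 218 216 216 214 214 213
 213 214 216 217 217 219 218 218 217 217 216 216 217 216 218 217 218 217
 216 217 218 219 220 219 219 219 220 219 218 215 213 212 213 216 215 216
 216 216 215 215 213 168 110 103 104 104 103  75  33  39  44  44  44  43
  43  43  43  42  43  43  44  45  44  44  45  45  45  47  45  45  44  44
  42  56 137 194 211 212 214 213 213 213 213 213 214 214 211 208]
edge row [209 209 213 216 217 213 166 107 104  88  58  39  37  37  38  37  38  38
  35  21  54 170 219 222 224 224 222 179 101  42  39  39  38  39  40  38
  40  38  40  38  38  39  38  38  39  38  37  39  39  40  39  41  39  36
  36  38  38  39  38  37  38  40  40  38  38  39  38  38  39  38  37  39
  37  38  37  38  38  39  39  41  40  37  38  39  41
[... 573 characters left out ...]
2 142 141 141 142 142 141
 141 141 142 141 142 141 141 141 142 141 141 142 142 142 142 142 141 143
 143 141 142 142 141 141 142 142 142 142 142 142 146 150 147 110  51  39
  39  41  38  52 136 195 211 211 213 212 212 213 213 213]
col300 [216 216 218 216 217 217 217 217 216 217 217 216 216 217 217 217 216 217
 217 216 216 217 216 160  72  36  38  37  40  39  41  40  40  39  38  24
  60 134 140 140 140 142 141 142 142 142 143 142 143 143 144 145 144 144
 145 144 145 146 146 145 144 165 189 216 232 235 237]
col282 [218 220 220 220 220 220 222 221 113  35  17  29  39  39  38  39  38  40
  40  37  55 119 215 223 221 192 217 222 222 221 222 222 222 224 222 137
 108 111 116 120 123 127 130 136 137]
```

```bash
python3 - <<'E'
from a import *
c=shot('wrist'); print(c['cx'],c['cy'])
a=onz(c,275,203.5,82); b=onz(c,300,231,94.0); print(a,b,a-b, onz(c,319.7,208,82)[0]-onz(c,322.2,236,95)[0])
# top front edge of cart: row where white begins
print(onz(c,300,256.5,128))
# rubber pad far edge row 218.3 z75
print(onz(c,300,218.3,75))
E
```

```text
322.9528680211305 235.59062594549783
[584.04496913  44.56454388  82.        ] [595.22592318  36.03899683  94.        ] [-11.18095405   8.52554705 -12.        ] -1.1817277608823815
[597.03729603  37.19487552 128.        ]
[594.21369185  36.59496597  75.        ]
```

step_arm(motion=[[[0.8,-0.0012,0.0015,0,0,0,0],[0.8,-0.0012,0.0015,-0.005,0,0,0],[0.8,-0.0012,0.0015,-0.01,0,0,0],[0.8,-0.0012,0.0015,-0.014,0,0,0],[0.8,-0.0012,0.0015,-0.017,0,0,0],[0.8,-0.0012,0.0015,-0.017,0,0,0],[0.8,-0.0012,0.0015,-0.017,0,0,0]]])

```text
clock: 24.95
tcp_pos: [601.7, 8.8, 84.7]
eef_rot: [-0.0, 0.701, 0.713, -0.001]
ft_force: [-3.5, -0.2, 6.1]
width: 39.6
grasp_force: 43.1
```

```bash
python3 - <<'E'
from a import *
s=r.state();print(s['tcp_pos'],s['ft_force'],s['torque'],s['width'])
c=shot('wrist'); W=cloud(c)
print('top z',np.nanmedian(W[300:340,300:345,2]))
E
```

```text
[601.73156577   8.80283003  84.68211453] [-3.48302506 -0.18411486  6.05499025] [-0.00543165  0.4891508   0.01154425] 39.58372546195518
top z 109.97145303895707
```

step_arm(motion=[[[0,0,0,0,0,0,0],[-0.5,0,0,0,0,0,0],[-0.5,0,0,0,0,0,0],[-0.5,0,0,0,0,0,0],[-0.5,0,0,0.03,0,0,0],[-0.7,0,0,0.08,0,0,0],[-1,0,-0.03,0.13,0,0,0],[-1,0,-0.06,0.16,0,0,0],[-1,0,-0.06,0.16,0,0,0],[-1,0,-0.06,0.16,0,0,0]]])

```text
clock: 26.25
tcp_pos: [601.2, -50.7, 242.5]
eef_rot: [-0.001, 0.701, 0.713, -0.001]
ft_force: [0.3, 0.4, -0.3]
width: 85.3
grasp_force: 0.0
```

```bash
python3 - <<'E'
from a import *
s=r.state();print(s['tcp_pos'],s['ft_force'])
c=shot('wrist'); save(c,'pics/w7.png'); W=cloud(c)
m=(W[...,2]>103)&(W[...,2]<118)&(W[...,0]>560)&(W[...,0]<640); m=cv2.morphologyEx(m.astype(np.uint8),3,np.ones((9,9)))
print(rect(m,c,109.5)); P=W[m>0]; P=P[abs(P[:,2]-np.nanmedian(P[:,2]))<3]; A=np.c_[P[:,:2]-P[:,:2].mean(0),np.ones(len(P))]; print(np.linalg.lstsq(A,P[:,2],rcond=None)[0], P[:,2].min(),P[:,2].max())
c=shot('scene'); carts(c)
E
```

```text
[601.22826852 -50.68287391 242.53747237] [ 0.25903012  0.43288081 -0.32013741]
[602.0, 8.6, 39.6, 59.0, 1.0]
[ 6.84659446e-04 -1.20459375e-03  1.09578096e+02] 106.63422686299367 112.37480714139508
z 38.4 top rect [-579.1, -96.1, 218.9, 20.9, 89.5] col [ 9. 26. 54.] px [41. 19.] 1184
z 40.3 top rect [40.8, -30.3, 93.4, 26.6, 54.0] col [32. 34. 20.] px [179. 126.] 530
z 48.1 top rect [350.9, 332.5, 28.6, 52.4, 60.2] col [58. 62. 67.] px [382. 133.] 474
z 58.4 top rect [478.1, 163.6, 80.3, 146.8, 23.6] col [ 27.  62. 111.] px [349. 184.] 730
z 40.7 top rect [668.6, 364.5, 60.3, 19.1, 9.4] col [89. 89. 83.] px [468. 191.] 320
z 50.1 top rect [655.0, 57.1, 309.5, 140.3, 61.1] col [129. 130. 128.] px [332. 252.] 2550
z 45.8 top rect [760.2, 29.1, 48.7, 17.3, 61.0] col [122. 134. 126.] px [399. 312.] 567
z 33.5 top rect [583.4, -210.7, 59.5, 41.4, 59.8] col [54. 90. 69.] px [252. 321.] 596
z 34.6 top rect [718.6, -282.3, 85.7, 120.6, 22.6] col [146. 156. 160.] px [266. 394.] 2914
z 40.8 top rect [588.2, -549.2, 9.1, 84.4, 15.1] col [14. 37. 88.] px [106. 436.] 488
z 41.2 top rect [602.8, -618.8, 6.5, 25.9, 17.7] col [ 7. 28. 75.] px [ 67. 458.] 349
```

View pics/w7.png

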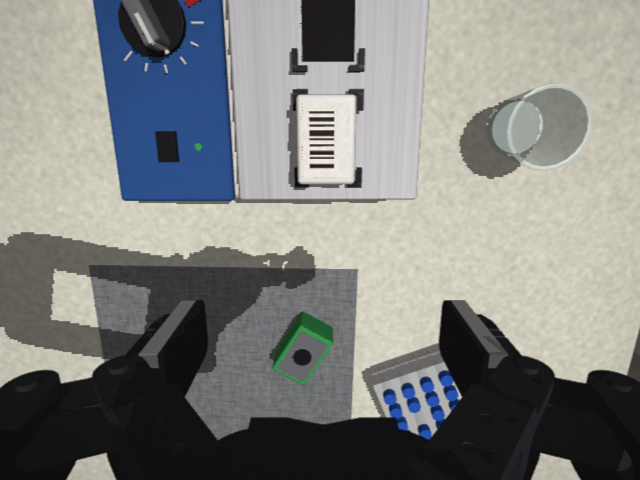

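White sits flat in bay3 at (327,140), label up. Next is green, which shows at (303,350), label down.

```bash
python3 - <<'E'
from p import *
plan([(8,-1,(581.5,-210.5,110),59.9,-30,0)])
plan([(6,-1,(581.5,-210.5,18),59.9,-30,12)],cur=pose((581.5,-210.5,110),59.9,-30,0))
g=pose((581.5,-210.5,18),59.9,-30,12)
plan([(2,.8,(581.5,-210.5,80),59.9,-30,12),(3,.8,(490,-160,80),59.9,-30,12),(2,.8,(490,-160,80),59.9,-28,12)],cur=g)
plan([(9,.8,(490,-160,75),59.9,60,12)],cur=pose((490,-160,80),59.9,-30,12))
E
```

```text
8
[[-1, -0.002, -0.02, -0.016, -3.4, -2.0, 7.2], [-1, -0.005, -0.04, -0.033, -6.7, -4.0, 14.4], [-1, -0.007, -0.06, -0.049, -10.1, -6.0, 21.6], [-1, -0.01, -0.08, -0.066, -13.5, -8.1, 28.8], [-1, -0.012, -0.1, -0.082, -16.8, -10.1, 35.9], [-1, -0.014, -0.12, -0.099, -20.2, -12.1, 43.1], [-1, -0.017, -0.14, -0.115, -23.6, -14.1, 50.3], [-1, -0.019, -0.16, -0.131, -26.9, -16.1, 57.5]]
6
[[-1, 0.001, -0.001, -0.017, 0.0, 0.0, 0.0], [-1, 0.002, -0.001, -0.034, 0.0, 0.0, 0.0], [-1, 0.003, -0.002, -0.051, 0.0, 0.0, 0.0], [-1, 0.003, -0.002, -0.068, 0.0, 0.0, 0.0], [-1, 0.004, -0.003, -0.085, 0.0, 0.0, 0.0], [-1, 0.005, -0.003, -0.102, 0.0, 0.0, 0.0]]
7
[[0.8, 0.0, 0.0, 0.031, 0.0, 0.0, 0.0], [0.8, 0.0, 0.0, 0.062, 0.0, 0.0, 0.0], [0.8, -0.03, 0.017, 0.062, 0.0, 0.0, 0.0], [0.8, -0.061, 0.034, 0.062, 0.0, 0.0, 0.0], [0.8, -0.091, 0.051, 0.062, 0.0, 0.0, 0.0], [0.8, -0.092, 0.051, 0.062, 0.5, 0.9, 0.0], [0.8, -0.092, 0.051, 0.062, 1.0, 1.7, 0.0]]
9
[[0.8, -0.002, 0.001, -0.0, 5.0, 8.7, 0.0], [0.8, -0.003, 0.002, -0.0, 10.0, 17.3, 0.0], [0.8, -0.005, 0.003, -0.0, 15.0, 26.0, 0.0], [0.8, -0.006, 0.004, -0.0, 20.1, 34.6, 0.0], [0.8, -0.008, 0.005, -0.0, 25.1, 43.3, 0.0], [0.8, -0.009, 0.005, -0.0, 30.1, 51.9, 0.0], [0.8, -0.011, 0.006, -0.0, 35.1, 60.6, 0.0], [0.8, -0.013, 0.007, -0.001, 40.1, 69.2, 0.0], [0.8, -0.014, 0.008, -0.001, 45.1, 77.9, 0.0]]
```

step_arm(motion=[[[-1,-0.002,-0.03,0,-3.4,-2.0,7.2],[-1,-0.005,-0.06,-0.02,-6.7,-4.0,14.4],[-1,-0.007,-0.09,-0.04,-10.1,-6.0,21.6],[-1,-0.01,-0.12,-0.06,-13.5,-8.1,28.8],[-1,-0.012,-0.14,-0.08,-16.8,-10.1,35.9],[-1,-0.014,-0.15,-0.099,-20.2,-12.1,43.1],[-1,-0.017,-0.16,-0.115,-23.6,-14.1,50.3],[-1,-0.019,-0.16,-0.131,-26.9,-16.1,57.5],[-1,-0.019,-0.16,-0.131,-26.9,-16.1,57.5],[-1,-0.019,-0.16,-0.131,-26.9,-16.1,57.5]]])

```text
clock: 27.6
tcp_pos: [583.6, -210.8, 113.0]
eef_rot: [0.251, 0.251, 0.933, -0.065]
ft_force: [0.3, -0.5, -0.4]
width: 85.4
grasp_force: 0.0
```

```bash
python3 - <<'E'
from a import *; from p import *
s=r.state(); print(s['tcp_pos'],np.round(s['q'],2))
c=shot('wrist'); W=cloud(c); m=(W[...,2]>28)&(W[...,2]<40)&(np.hypot(W[...,0]-582,W[...,1]+210)<45); print(rect(m,c,34.3))
c=shot('scene'); carts(c)
plan([(6,-1,(581.5,-210.5,18),59.9,-30,12)])
E
```

```text
[ 583.59390247 -210.84161638  113.00554749] [-0.48  0.18  1.94 -0.04  0.49 -1.49]
[579.6, -208.2, 59.1, 43.1, 59.7]
z 38.2 top rect [-577.9, -129.2, 23.5, 156.5, 0.0] col [ 9. 25. 53.] px [41. 19.] 1197
z 47.2 top rect [401.9, 334.3, 17.2, 11.8, 59.7] col [26. 31. 39.] px [391. 139.] 300
z 56.4 top rect [481.6, 88.5, 109.8, 271.8, 1.6] col [ 34.  66. 117.] px [334. 230.] 3963
z 40.4 top rect [676.3, 370.5, 68.9, 28.4, 30.1] col [88. 88. 82.] px [468. 191.] 308
z 45.5 top rect [764.2, 34.9, 47.4, 14.4, 44.6] col [119. 131. 124.] px [399. 312.] 550
z 33.6 top rect [583.4, -210.5, 59.7, 41.0, 59.8] col [51. 86. 66.] px [251. 321.] 598
z 34.7 top rect [718.6, -282.3, 85.7, 120.7, 22.6] col [143. 153. 157.] px [266. 394.] 2903
z 40.1 top rect [588.6, -549.6, 5.6, 84.0, 11.2] col [12. 36. 86.] px [106. 436.] 489
z 41.6 top rect [594.9, -613.7, 19.2, 36.9, 55.4] col [ 8. 28. 73.] px [ 67. 458.] 342
6
[[-1, 0.0, -0.0, -0.018, 0.0, 0.0, 0.0], [-1, 0.001, -0.001, -0.036, 0.0, 0.1, 0.0], [-1, 0.001, -0.001, -0.053, -0.1, 0.1, 0.0], [-1, 0.001, -0.001, -0.071, -0.1, 0.2, 0.0], [-1, 0.002, -0.002, -0.089, -0.1, 0.2, 0.0], [-1, 0.002, -0.002, -0.107, -0.1, 0.3, 0.0]]
```

Position confirmed. Grasping now.

step_arm(motion=[[[-1,0.001,0,-0.025,0,0,0],[-1,0.001,-0.001,-0.05,0,0,0],[-1,0.002,-0.001,-0.075,0,0,0],[-1,0.002,-0.001,-0.095,0,0,0],[-1,0.003,-0.001,-0.104,0,0,0],[-1,0.003,-0.001,-0.104,0,0,0],[-1,0.003,-0.001,-0.104,0,0,0]]])

```text
clock: 28.58
tcp_pos: [587.2, -212.6, 10.1]
eef_rot: [0.252, 0.251, 0.932, -0.066]
ft_force: [0.3, -0.5, -0.2]
width: 85.4
grasp_force: 0.0
```

step_arm(motion=[[[0.8,0,0,0,0,0,0],[0.8,0,0,0,0,0,0],[0.8,0,0,0,0,0,0],[0.8,0,0,0,0,0,0]]])

```text
clock: 29.08
tcp_pos: [586.6, -212.5, 10.0]
eef_rot: [0.252, 0.251, 0.932, -0.066]
ft_force: [-3.1, 1.4, 6.2]
width: 59.4
grasp_force: 44.2
```

step_arm(motion=[[[0.8,0.0,0.0,0.031,0.0,0.0,0.0],[0.8,0.0,0.0,0.062,0.0,0.0,0.0],[0.8,-0.03,0.017,0.062,0.0,0.0,0.0],[0.8,-0.061,0.034,0.062,0.0,0.0,0.0],[0.8,-0.092,0.051,0.062,0.0,0.0,0.0],[0.8,-0.092,0.051,0.062,0,0,0.0],[0.8,-0.092,0.051,0.062,0,0,0.0]]])

```text
clock: 29.95
tcp_pos: [494.9, -161.7, 71.6]
eef_rot: [0.252, 0.251, 0.932, -0.066]
ft_force: [0.6, -0.2, -1.0]
width: 59.3
grasp_force: 43.5
```

```bash
python3 - <<'E'
from p import *
s=r.state(); print(s['tcp_pos'],s['width'],np.round(s['q'],2),pose((490,-160,80),59.9,-30,12)[0])
plan([(9,.8,(490,-160,75),59.9,60,12)])
E
```

```text
[ 494.93167973 -161.74233685   71.56238242] 59.29709117417951 [-0.47  0.07  2.19 -0.07  0.35 -1.45] [ 495.19090852 -163.00906442   69.60769515]
9
[[0.8, -0.002, 0.001, -0.0, 5.0, 8.7, 0.0], [0.8, -0.003, 0.002, -0.001, 10.0, 17.4, 0.0], [0.8, -0.005, 0.002, -0.001, 15.0, 26.0, 0.0], [0.8, -0.006, 0.003, -0.001, 20.0, 34.7, 0.1], [0.8, -0.008, 0.004, -0.001, 25.0, 43.4, 0.1], [0.8, -0.009, 0.005, -0.002, 30.0, 52.1, 0.1], [0.8, -0.011, 0.005, -0.002, 35.0, 60.8, 0.1], [0.8, -0.012, 0.006, -0.002, 40.0, 69.4, 0.1], [0.8, -0.014, 0.007, -0.003, 45.0, 78.1, 0.1]]
```

step_arm(motion=[[[0.8,-0.002,0.001,0,5.0,8.7,0.0],[0.8,-0.003,0.002,-0.001,10.0,17.4,0.0],[0.8,-0.005,0.002,-0.001,15.0,26.0,0.0],[0.8,-0.006,0.003,-0.001,20.0,34.7,0.1],[0.8,-0.008,0.004,-0.001,25.0,43.4,0.1],[0.8,-0.009,0.005,-0.002,30.0,52.1,0.1],[0.8,-0.011,0.005,-0.002,35.0,60.8,0.1],[0.8,-0.012,0.006,-0.002,40.0,69.4,0.1],[0.8,-0.014,0.007,-0.003,45.0,78.1,0.1],[0.8,-0.014,0.007,-0.003,45.0,78.1,0.1],[0.8,-0.014,0.007,-0.003,45.0,78.1,0.1]]])

```text
clock: 31.32
tcp_pos: [480.7, -154.6, 67.7]
eef_rot: [-0.482, 0.225, 0.837, 0.129]
ft_force: [0.7, 0.4, -0.2]
width: 59.5
grasp_force: 43.6
```

```bash
python3 - <<'E'
from a import *
s=r.state(); print(s['tcp_pos'],s['width'],np.round(s['q'],2),s['ft_force'])
c=shot('side'); W=cloud(c); 
g=c['color'].astype(int); m=(g[...,1]>g[...,0]+25)&(g[...,1]>g[...,2]+15)&(np.hypot(W[...,0]-490,W[...,1]+160)<70); P=W[m]; print('green z',np.percentile(P[:,2],[1,5,50,95,99]),len(P))
c=shot('scene'); W=cloud(c); 
g=c['color'].astype(int); m=(g[...,1]>g[...,0]+25)&(g[...,1]>g[...,2]+15)&(np.hypot(W[...,0]-490,W[...,1]+160)<70); P=W[m]; print('green z',np.percentile(P[:,2],[1,5,50,95,99]) if len(P) else 0,len(P))
E
```

```text
[ 480.68868721 -154.63240362   67.73539298] 59.50863697695045 [-0.5   0.96  1.1   0.03  2.13 -1.54] [ 0.65782008  0.4145111  -0.24976637]
green z [56.29893983 61.45849666 90.97341379 92.91159313 93.76182464] 314
green z 0 0
```

step_arm(motion=[[[0.8,0,0,-0.02,0,0,0],[0.8,0,0,-0.036,0,0,0],[0.8,0,0,-0.046,0,0,0],[0.8,0,0,-0.051,0,0,0],[0.8,0,0,-0.052,0,0,0],[0.8,0,0,-0.052,0,0,0],[-1,0,0,-0.052,0,0,0],[-1,0,0,-0.052,0,0,0],[-1,0,0,-0.052,0,0,0],[-1,0,0,-0.052,0,0,0]]])

```text
clock: 32.67
tcp_pos: [480.0, -154.3, 15.9]
eef_rot: [-0.483, 0.225, 0.836, 0.13]
ft_force: [0.7, 0.3, 0.4]
width: 85.3
grasp_force: 0.0
```

```bash
python3 - <<'E'
from p import *
s=r.state(); print(s['tcp_pos'],s['ft_force'],np.round(s['q'],2))
c=shot('side'); W=cloud(c); 
g=c['color'].astype(int); m=(g[...,1]>g[...,0]+25)&(g[...,1]>g[...,2]+15)&(np.hypot(W[...,0]-490,W[...,1]+160)<70); P=W[m]; T=P[P[:,2]>np.percentile(P[:,2],95)-3]; print('green z',np.percentile(P[:,2],[1,5,50,95,99]),len(P),T.mean(0))
z=s['tcp_pos'];C=(487,-158.3,21)
plan([(1,-1,(487,-158.3,21.5),59.9,59,12),(10,-1,(487,-158.3,21),59.9,-30,12)])
E
```

```text
[ 480.01032712 -154.26495469   15.89157892] [0.7202626  0.29369362 0.44690959] [-0.5   1.04  1.08  0.03  2.07 -1.54]
green z [ 4.63446844 21.36268565 37.94698255 40.43417015 41.39392117] 331 [ 484.33761819 -160.87113572   38.98285638]
11
[[-1, -0.002, 0.001, -0.001, -0.5, -0.9, 0.0], [-1, -0.001, 0.001, -0.002, -5.0, -8.6, 0.0], [-1, 0.0, -0.0, -0.003, -9.4, -16.3, 0.0], [-1, 0.001, -0.001, -0.005, -13.9, -24.0, 0.0], [-1, 0.003, -0.002, -0.006, -18.4, -31.7, 0.0], [-1, 0.004, -0.003, -0.006, -22.8, -39.4, 0.0], [-1, 0.006, -0.004, -0.007, -27.3, -47.1, 0.0], [-1, 0.008, -0.004, -0.007, -31.8, -54.8, 0.0], [-1, 0.009, -0.005, -0.006, -36.2, -62.5, 0.0], [-1, 0.011, -0.006, -0.006, -40.7, -70.2, 0.0], [-1, 0.012, -0.007, -0.005, -45.2, -77.9, 0.0]]
```

step_arm(motion=[[[-1,0,0,0,-0.5,-0.9,0.0],[-1,0,0,-0.002,-5.0,-8.6,0.0],[-1,0.001,0,-0.003,-9.4,-16.3,0.0],[-1,0.002,-0.001,-0.004,-13.9,-24.0,0.0],[-1,0.003,-0.002,-0.005,-18.4,-31.7,0.0],[-1,0.004,-0.003,-0.005,-22.8,-39.4,0.0],[-1,0.006,-0.004,-0.005,-27.3,-47.1,0.0],[-1,0.008,-0.004,-0.005,-31.8,-54.8,0.0],[-1,0.009,-0.005,-0.005,-36.2,-62.5,0.0],[-1,0.011,-0.006,-0.005,-40.7,-70.2,0.0],[-1,0.012,-0.007,-0.004,-45.2,-77.9,0.0],[-1,0.012,-0.007,-0.004,-45.2,-77.9,0.0]]])

```text
clock: 34.22
tcp_pos: [487.4, -158.7, 9.3]
eef_rot: [0.246, 0.251, 0.934, -0.067]
ft_force: [-0.6, -0.2, 0.2]
width: 85.2
grasp_force: 0.0
```

step_arm(motion=[[[-1,0,0,0,0,0,0],[0.8,0,0,0,0,0,0],[0.8,0,0,0,0,0,0],[0.8,0,0,0,0,0,0],[0.8,0,0,0,0,0,0],[0.8,0,0,0.01,0,0,0],[0.8,0,0,0.03,0,0,0],[0.8,0,0,0.05,0,0,0],[0.8,0,0,0.05,0,0,0]]])

```text
clock: 35.35
tcp_pos: [492.6, -161.3, 63.2]
eef_rot: [0.251, 0.251, 0.932, -0.067]
ft_force: [0.5, -0.1, -0.9]
width: 59.6
grasp_force: 43.3
```

```bash
python3 - <<'E'
from p import *
s=r.state(); print(s['tcp_pos'],s['ft_force'],s['width'])
P=np.array(s['tcp_pos']); C=P-(pose((0,0,0),59.9,-30,12)[0]); print(C)
plan([(9,.8,(C[0],C[1],C[2]+4),59.9,60,12)])
E
```

```text
[ 492.55540878 -161.31555589   63.18512983] [ 0.45728441 -0.10086084 -0.86316741] 59.599008385153354
[ 487.36450026 -158.30649147   73.57743468]
9
[[0.8, -0.002, 0.001, 0.001, 5.0, 8.7, 0.0], [0.8, -0.003, 0.002, 0.002, 10.0, 17.3, 0.0], [0.8, -0.005, 0.003, 0.003, 15.1, 26.0, 0.0], [0.8, -0.006, 0.004, 0.004, 20.1, 34.6, 0.0], [0.8, -0.008, 0.005, 0.005, 25.1, 43.3, 0.0], [0.8, -0.009, 0.005, 0.006, 30.1, 52.0, 0.0], [0.8, -0.011, 0.006, 0.007, 35.2, 60.6, 0.0], [0.8, -0.013, 0.007, 0.007, 40.2, 69.3, 0.0], [0.8, -0.014, 0.008, 0.008, 45.2, 77.9, 0.0]]
```

step_arm(motion=[[[0.8,-0.002,0.001,0.001,5.0,8.7,0.0],[0.8,-0.003,0.002,0.002,10.0,17.3,0.0],[0.8,-0.005,0.003,0.003,15.1,26.0,0.0],[0.8,-0.006,0.004,0.004,20.1,34.6,0.0],[0.8,-0.008,0.005,0.005,25.1,43.3,0.0],[0.8,-0.009,0.005,0.006,30.1,52.0,0.0],[0.8,-0.011,0.006,0.007,35.2,60.6,0.0],[0.8,-0.013,0.007,0.007,40.2,69.3,0.0],[0.8,-0.014,0.008,0.008,45.2,77.9,0.0],[0.8,-0.014,0.008,0.008,45.2,77.9,0.0],[0.8,-0.014,0.008,0.008,45.2,77.9,0.0]]])

```text
clock: 36.72
tcp_pos: [477.6, -152.9, 69.5]
eef_rot: [-0.483, 0.225, 0.836, 0.13]
ft_force: [-0.2, 0.1, 0.1]
width: 59.3
grasp_force: 43.3
```

```bash
python3 - <<'E'
from p import *
s=r.state(); print(s['tcp_pos'],s['ft_force'],s['width'],s['eef_rot'])
for n in ['side','scene']:
    c=shot(n); W=cloud(c); m=(np.hypot(W[...,0]-484,W[...,1]+157)<45)&(W[...,2]>30)
    P=W[m]; g=c['color'][m].astype(int); k=(g.min(-1)>120)|(g[:,1]>g[:,0]+25); print(n,np.percentile(P[k][:,2],[2,50,95,99]) if k.any() else 0,k.sum())
E
```

```text
[ 477.58199526 -152.86995175   69.47288346] [-0.22615595  0.08846894  0.12298285] 59.28056424786098 [-0.48329396  0.22496768  0.83606058  0.12968882]
side [62.33715159 92.99995482 95.33695315 96.08460609] 371
scene [61.20367201 65.05314099 67.96536382 68.17506307] 10
```

step_arm(motion=[[[0.8,0,0,-0.02,0,0,0],[0.8,0,0,-0.04,0,0,0],[0.8,0,0,-0.051,0,0,0],[0.8,0,0,-0.057,0,0,0],[0.8,0,0,-0.058,0,0,0],[0.8,0,0,-0.058,0,0,0],[-1,0,0,-0.058,0,0,0],[-1,0,0,-0.058,0,0,0],[-1,0,0,-0.058,0,0,0],[-1,0,0,-0.058,0,0,0]]])

```text
clock: 38.08
tcp_pos: [478.0, -153.3, 11.9]
eef_rot: [-0.483, 0.225, 0.836, 0.13]
ft_force: [1.0, 0.1, 0.2]
width: 85.5
grasp_force: 0.0
```

```bash
python3 - <<'E'
from p import *
s=r.state(); print(s['tcp_pos'],s['ft_force'])
P=np.array(s['tcp_pos']); C=P-(pose((0,0,0),59.9,60,12)[0]); print(C)
plan([(1,-1,(C[0],C[1],18),59.9,59,12),(6,-1,(C[0],C[1],20),59.9,0,10),(1,-1,(C[0],C[1],50),59.9,0,10),(2,-1,(C[0],C[1],160),59.9,0,10)])
E
```

```text
[ 478.01394219 -153.26018915   11.90968104] [0.96951464 0.08969108 0.22389096]
[ 487.00485949 -158.47204161   17.90968104]
10
[[-1, 0.0, -0.0, -0.0, -0.5, -0.9, 0.0], [-1, 0.001, -0.001, -0.001, -5.4, -9.5, 0.0], [-1, 0.003, -0.002, -0.002, -10.4, -18.0, 0.0], [-1, 0.004, -0.002, -0.002, -15.3, -26.5, 0.0], [-1, 0.006, -0.003, -0.003, -20.2, -35.0, 0.0], [-1, 0.007, -0.004, -0.002, -25.2, -43.5, 0.0], [-1, 0.009, -0.005, -0.002, -30.1, -52.0, 0.0], [-1, 0.009, -0.005, 0.028, -30.1, -52.0, 0.0], [-1, 0.009, -0.005, 0.083, -30.1, -52.0, 0.0], [-1, 0.009, -0.005, 0.138, -30.1, -52.0, 0.0]]
```

step_arm(motion=[[[-1,0,0,0,-0.5,-0.9,0.0],[-1,0.001,-0.001,0,-5.4,-9.5,0.0],[-1,0.003,-0.002,0,-10.4,-18.0,0.0],[-1,0.004,-0.002,0,-15.3,-26.5,0.0],[-1,0.006,-0.003,0,-20.2,-35.0,0.0],[-1,0.007,-0.004,0,-25.2,-43.5,0.0],[-1,0.009,-0.005,0,-30.1,-52.0,0.0],[-1,0.009,-0.005,0.028,-30.1,-52.0,0.0],[-1,0.009,-0.005,0.083,-30.1,-52.0,0.0],[-1,0.009,-0.005,0.138,-30.1,-52.0,0.0]]])

```text
clock: 39.33
tcp_pos: [486.2, -157.7, 151.3]
eef_rot: [-0.0, 0.26, 0.966, 0.0]
ft_force: [0.6, -0.3, 0.2]
width: 85.3
grasp_force: 0.0
```

step_arm(motion=[[[-1,0,0,0,0,0,-10],[-1,0,0,0,0,0,-20],[-1,0,0,0,0,0,-30],[-1,0,0,0,0,0,-40],[-1,0,0,0,0,0,-50],[-1,0,0,0,0,0,-60],[-1,0,0,0,0,0,-70],[-1,0,0,0,0,0,-80],[-1,0,0,0,0,0,-90],[-1,0,0,0,0,0,-90],[-1,0,0,0,0,0,-90]]])

```text
clock: 40.7
tcp_pos: [486.8, -158.2, 149.9]
eef_rot: [0.0, 0.866, 0.5, 0.0]
ft_force: [-0.7, 0.2, -0.2]
width: 85.4
grasp_force: 0.0
```

```bash
python3 - <<'E'
from a import *
s=r.state();print(s['tcp_pos'],s['eef_rot'],np.round(s['q'],2))
c=shot('wrist'); carts(c); save(c,'pics/w8.png')
for m in ['cart_green_label','cart_green']: print(m,[(round(d['score'],2),np.round(np.array(d['location'])*[640,480])) for d in r.tip_of(c,m)[:2]])
W=cloud(c); m=(np.hypot(W[...,0]-487,W[...,1]+158)<15)&(W[...,2]>28); print('top brightness',np.percentile(c['color'][m].max(-1),[5,50,95]))
c=shot('scene'); W=cloud(c);m=(W[...,2]>104)&(W[...,2]<114)&(abs(W[...,0]-602)<40)&(abs(W[...,1]-8)<50);print('white',rect(m,c,109.5)); carts(c)
E
```

```text
[ 486.84029545 -158.15253291  149.92553333] [2.95020459e-04 8.65935588e-01 5.00155432e-01 1.22638302e-04] [-0.48  0.16  1.78 -0.    1.21  0.04]
z 59.5 top rect [435.7, 7.5, 28.3, 15.0, 74.7] col [ 54.  84. 133.] px [83. 28.] 383
z 51.0 top rect [495.7, -35.9, 126.1, 20.8, 1.3] col [98. 96. 97.] px [248.  52.] 5728
z 33.5 top rect [665.7, -248.5, 53.6, 26.4, 72.6] col [153. 154. 152.] px [623. 207.] 2414
z 34.6 top rect [485.9, -156.4, 59.1, 39.6, 60.0] col [152. 183. 151.] px [320. 226.] 5051
cart_green_label [(0.66, array([321., 231.]))]
cart_green [(0.89, array([324., 223.]))]
top brightness [ 18.  21. 245.]
white [604.0, 6.1, 41.2, 60.7, 0.7]
z 38.6 top rect [-579.4, -59.0, 23.7, 244.1, 0.6] col [ 9. 24. 51.] px [41. 19.] 1185
z 48.9 top rect [430.7, 348.7, 44.4, 6.5, 10.5] col [23. 28. 37.] px [391. 139.] 312
z 56.4 top rect [481.1, 87.9, 108.0, 273.4, 1.4] col [ 31.  63. 114.] px [334. 230.] 3946
z 40.5 top rect [673.7, 371.4, 70.2, 30.1, 25.3] col [86. 87. 80.] px [468. 191.] 322
z 33.7 top rect [487.8, -158.8, 59.5, 43.5, 60.4] col [112. 148. 115.] px [243. 275.] 526
z 45.3 top rect [769.2, 34.5, 54.5, 27.0, 33.2] col [116. 128. 120.] px [399. 312.] 555
z 34.7 top rect [718.6, -282.4, 85.7, 120.6, 22.6] col [139. 149. 153.] px [266. 394.] 2910
z 40.0 top rect [586.5, -542.2, 9.5, 70.2, 15.6] col [ 8. 31. 83.] px [106. 439.] 454
z 40.9 top rect [590.9, -612.4, 19.7, 40.1, 63.6] col [ 9. 28. 72.] px [ 67. 458.] 347
```

Green is also label up now. I'll regrasp it and carry it to bay1.

step_arm(motion=[[[-1,0,0.001,-0.05,0,0,0],[-1,0,0.001,-0.1,0,0,0],[-1,0,0.001,-0.13,0,0,0],[-1,0,0.001,-0.139,0,0,0],[-1,0,0.001,-0.141,0,0,0],[-1,0,0.001,-0.141,0,0,0],[-1,0,0.001,-0.141,0,0,0]]])

```text
clock: 41.78
tcp_pos: [488.2, -157.8, 10.2]
eef_rot: [0.001, 0.866, 0.499, 0.001]
ft_force: [-0.7, 0.3, -0.4]
width: 85.3
grasp_force: 0.0
```

step_arm(motion=[[[0.8,0,0,0,0,0,0],[0.8,0,0,0,0,0,0],[0.8,0,0,0,0,0,0],[0.8,0,0,0,0,0,0],[0.8,0,0,0.03,0,0,0],[0.8,0,0,0.09,0,0,0],[0.8,0,0,0.15,0,0,0],[0.8,0,0,0.18,0,0,0],[0.8,0,0,0.18,0,0,0],[0.8,0,0,0.18,0,0,0]]])

```text
clock: 43.02
tcp_pos: [485.8, -156.6, 187.0]
eef_rot: [-0.001, 0.867, 0.499, -0.001]
ft_force: [-0.3, -0.4, -1.8]
width: 39.3
grasp_force: 42.1
```

```bash
python3 - <<'E'
from p import *
s=r.state();print(s['tcp_pos'],s['width'])
plan([(8,.8,(599.5,176.5,190),1,0,0)])
E
```

```text
[ 485.81933573 -156.60658989  187.00773438] 39.26521267936553
8
[[0.8, 0.014, 0.042, 0.0, 0.0, 0.0, 3.9], [0.8, 0.028, 0.083, 0.001, 0.0, 0.0, 7.8], [0.8, 0.043, 0.125, 0.001, 0.0, -0.1, 11.7], [0.8, 0.057, 0.167, 0.001, 0.0, -0.1, 15.6], [0.8, 0.071, 0.208, 0.002, 0.0, -0.1, 19.4], [0.8, 0.085, 0.25, 0.002, 0.0, -0.1, 23.3], [0.8, 0.099, 0.291, 0.003, 0.0, -0.1, 27.2], [0.8, 0.114, 0.333, 0.003, 0.0, -0.2, 31.1]]
```

step_arm(motion=[[[0.8,0.014,0.042,0.0,0.0,0.0,3.9],[0.8,0.028,0.083,0,0.0,0.0,7.8],[0.8,0.043,0.125,0,0.0,0,11.7],[0.8,0.057,0.167,0,0.0,0,15.6],[0.8,0.071,0.208,0,0.0,0,19.4],[0.8,0.085,0.25,0,0.0,0,23.3],[0.8,0.099,0.291,0,0.0,0,27.2],[0.8,0.1135,0.333,0,0.0,0,31.1],[0.8,0.1135,0.333,-0.04,0.0,0,31.1],[0.8,0.1135,0.333,-0.075,0.0,0,31.1],[0.8,0.1135,0.333,-0.084,0.0,0,31.1],[0.8,0.1135,0.333,-0.084,0.0,0,31.1]]])

```text
clock: 44.52
tcp_pos: [599.3, 175.5, 102.9]
eef_rot: [-0.001, 0.701, 0.713, -0.001]
ft_force: [-0.0, 0.3, -0.9]
width: 39.0
grasp_force: 42.1
```

step_arm(motion=[[[0.8,0,0,0,0,0,0],[0.8,0,0,0,0,0,0]]])

```text
clock: 44.78
tcp_pos: [601.8, 175.8, 106.7]
eef_rot: [0.001, 0.701, 0.713, 0.001]
ft_force: [-0.6, -0.3, -0.6]
width: 38.9
grasp_force: 42.1
```

```bash
python3 - <<'E'
from a import *
s=r.state();print(s['tcp_pos'],s['eef_rot'])
c=shot('wrist'); save(c,'pics/w9.png'); G=c['color'].astype(int).max(-1)
print('guide row',G[208,240:400].tolist()); print('edge236',G[236,255:395].tolist()); print('edge246',G[246,255:395].tolist())
print('col300',c['color'][195:262,300].tolist()); print('col275',G[195:240,275].tolist())
E
```

```text
[601.80127601 175.81049706 106.67949359] [0.001196   0.70111994 0.7130408  0.00148665]
guide row [192, 193, 194, 194, 195, 192, 190, 188, 187, 189, 190, 192, 193, 193, 196, 196, 154, 98, 93, 70, 36, 29, 32, 32, 32, 33, 33, 35, 34, 34, 34, 34, 33, 34, 33, 33, 35, 34, 33, 36, 36, 35, 35, 34, 25, 49, 152, 194, 191, 189, 189, 189, 191, 196, 200, 203, 202, 199, 198, 197, 195, 195, 194, 194, 194, 197, 197, 196, 195, 193, 194, 195, 197, 197, 201, 201, 201, 200, 200, 201, 199, 198, 198, 197, 197, 198, 200, 202, 203, 202, 203, 203, 203, 201, 201, 201, 201, 203, 205, 207, 207, 206, 203, 202, 201, 201, 163, 122, 118, 118, 119, 119, 96, 50, 31, 38, 37, 38, 37, 40, 38, 38, 36, 37, 38, 37, 39, 38, 38, 38, 37, 40, 39, 37, 39, 38, 36, 35, 59, 166, 210, 210, 208, 206, 206, 202, 203, 202, 205, 206, 206, 205, 204, 203, 202, 201, 202, 202, 202, 204]
edge236 [195, 195, 198, 201, 199, 150, 63, 29, 30, 29, 31, 23, 17, 14, 12, 20, 58, 85, 81, 69, 73, 78, 82, 84, 82, 84, 84, 83, 83, 83, 82, 83, 82, 83, 82, 81, 83, 82, 82, 83, 84, 83, 82, 83, 83, 81, 83, 83, 83, 84, 83, 83, 81, 82, 82, 82, 83, 83, 82, 83, 84,
[... 1457 characters left out ...]
, 31], [34, 32, 31], [34, 32, 30], [32, 31, 29], [33, 32, 31], [32, 46, 33], [27, 79, 40], [30, 84, 42], [29, 83, 43], [29, 81, 43], [30, 82, 42], [31, 83, 43], [30, 83, 43], [31, 84, 44], [33, 84, 44], [30, 84, 43], [31, 83, 43], [30, 84, 42], [31, 84, 43], [29, 83, 42], [29, 85, 42], [32, 85, 44], [31, 84, 43], [30, 85, 43], [30, 84, 44], [33, 85, 45], [32, 85, 45], [31, 86, 45], [32, 86, 45], [30, 85, 45], [35, 95, 49], [41, 108, 56], [47, 124, 64], [52, 139, 71], [55, 145, 76]]
col275 [200, 200, 200, 201, 201, 201, 201, 201, 163, 68, 18, 13, 32, 33, 33, 35, 33, 34, 32, 27, 68, 192, 201, 198, 199, 200, 200, 200, 200, 200, 199, 199, 199, 199, 200, 202, 198, 119, 88, 74, 71, 73, 75, 78, 80]
```

View pics/w9.png

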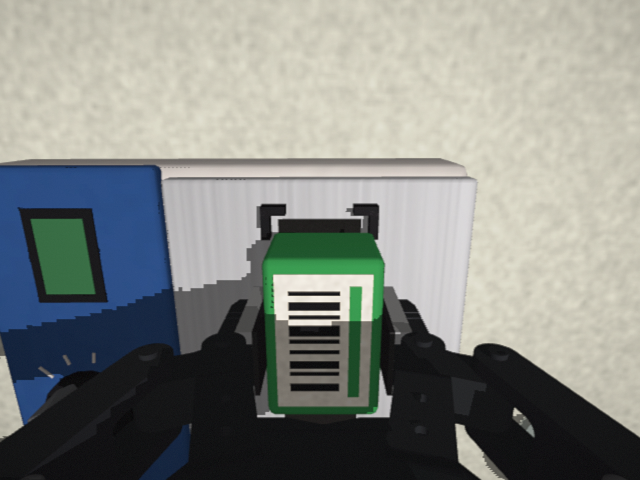

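Green is held label up over bay1, with the guides at (272,208) and (366,208). I'll compute the correction.

```bash
python3 - <<'E'
from a import *
for k in range(2):
    s=r.state();print(s['tcp_pos'])
    c=shot('wrist'); G=c['color'].astype(int).max(-1)
    z=s['tcp_pos'][2]; W=cloud(c); print('top',np.nanmedian(W[285:330,300:340,2]), 'rows',G[198:210,275].tolist(),G[226:240,300].tolist())
    zb=np.nanmedian(W[285:330,300:340,2])-34
    a=onz(c,275,203.2,82); b=onz(c,300,232.3,zb); print(a,b,'dy should be 6:',a[1]-b[1],'dx',onz(c,319,208,82)[0]-onz(c,322,236,zb+1)[0])
E
```

```text
[601.60457677 175.81860841 106.48894725]
top 132.2126642675239 rows [199, 199, 199, 200, 200, 161, 68, 17, 14, 33, 34, 32] [34, 34, 35, 33, 31, 33, 47, 80, 83, 83, 82, 83, 83, 84]
[580.82626465 212.78584719  82.        ] [592.48490765 204.44866661  98.21266427] dy should be 6: 8.337180581593543 dx -1.4068153928222955
[601.33481987 175.81269212 106.1901486 ]
top 131.87840458829038 rows [199, 198, 198, 199, 201, 199, 88, 21, 14, 28, 33, 32] [34, 37, 34, 36, 32, 32, 45, 80, 84, 83, 82, 83, 84, 84]
[580.57612207 212.83684729  82.        ] [592.20773106 204.43105553  97.87840459] dy should be 6: 8.405791765705459 dx -1.4154604649946805
```

step_arm(motion=[[[0.8,-0.0018,0.0016,0,0,0,0],[0.8,-0.0018,0.0016,-0.006,0,0,0],[0.8,-0.0018,0.0016,-0.011,0,0,0],[0.8,-0.0018,0.0016,-0.015,0,0,0],[0.8,-0.0018,0.0016,-0.018,0,0,0],[0.8,-0.0018,0.0016,-0.018,0,0,0],[0.8,-0.0018,0.0016,-0.018,0,0,0]]])

```text
clock: 45.8
tcp_pos: [598.8, 177.4, 86.9]
eef_rot: [0.0, 0.701, 0.713, 0.0]
ft_force: [0.3, -0.2, -0.8]
width: 39.4
grasp_force: 42.1
```

```bash
python3 - <<'E'
from a import *
s=r.state();print(s['tcp_pos'],s['ft_force'],s['width'])
c=shot('wrist'); W=cloud(c); print('top z',np.nanmedian(W[285:330,300:340,2]))
E
```

```text
[598.78615574 177.36782202  86.91182797] [ 0.30515846 -0.15922016 -0.76334132] 39.39557349598384
top z 112.61613729393076
```

step_arm(motion=[[[0.8,0,0,-0.0015,0,0,0],[0.8,0,0,-0.0025,0,0,0],[0.8,0,0,-0.0025,0,0,0]]])

```text
clock: 46.22
tcp_pos: [598.7, 177.4, 84.3]
eef_rot: [0.0, 0.701, 0.713, 0.0]
ft_force: [0.8, -0.1, -1.1]
width: 39.5
grasp_force: 42.1
```

step_arm(motion=[[[0,0,0,0,0,0,0],[-0.5,0,0,0,0,0,0],[-0.5,0,0,0,0,0,0],[-0.5,0,0,0,0,0,0],[-0.5,0,0,0.03,0,0,0],[-0.7,0,0,0.08,0,0,0],[-1,0,-0.03,0.13,0,0,0],[-1,0,-0.06,0.16,0,0,0],[-1,0,-0.06,0.16,0,0,0],[-1,0,-0.06,0.16,0,0,0]]])

```text
clock: 47.48
tcp_pos: [598.0, 117.7, 243.2]
eef_rot: [-0.001, 0.701, 0.713, -0.0]
ft_force: [-0.2, 0.0, -0.8]
width: 85.3
grasp_force: 0.0
```

```bash
cat >> a.py <<'E'
def inbay(c,x0,y0):
    W=cloud(c); m=(W[...,2]>103)&(W[...,2]<120)&(abs(W[...,0]-x0)<45)&(abs(W[...,1]-y0)<55); m=cv2.morphologyEx(m.astype(np.uint8),3,np.ones((9,9)))
    P=W[m>0]; P=P[abs(P[:,2]-np.nanmedian(P[:,2]))<3]; A=np.c_[P[:,:2]-P[:,:2].mean(0),np.ones(len(P))]; print(rect(m,c,109.5),np.linalg.lstsq(A,P[:,2],rcond=None)[0].round(4))
E
python3 - <<'E'
from a import *
s=r.state();print(s['tcp_pos'],s['ft_force'])
c=shot('wrist'); save(c,'pics/w10.png'); inbay(c,599.5,176.5)
c=shot('scene'); inbay(c,599.5,176.5); inbay(c,602,8.5)
W=cloud(c);hsv=cv2.cvtColor(c['color'],cv2.COLOR_RGB2HSV); m=(hsv[...,0]>100)&(hsv[...,0]<130)&(hsv[...,1]>120)&(W[...,2]>58)&(W[...,2]<90)&(W[...,1]>300)&(W[...,1]<420)&(W[...,0]<520);print('scanner scene',rect(m,c,72))
E
```

```text
[597.98232305 117.69487387 243.19247892] [-0.16343107  0.04027023 -0.80410621]
[598.8, 176.9, 39.6, 59.1, 0.9] [ 1.400000e-03 -1.300000e-03  1.095736e+02]
[600.8, 172.7, 41.0, 62.9, 1.5] [ 3.20000e-03 -7.00000e-04  1.08535e+02]
[604.1, 6.0, 41.4, 61.0, 1.1] [-3.200000e-03  2.400000e-03  1.085459e+02]
scanner scene [489.0, 364.9, 35.2, 43.6, 29.3]
```

Both cartridges are seated flat. Next, the scanner.

step_arm(motion=[[[-1,-0.015,0.022,0.02,0,0,10],[-1,-0.03,0.044,0.02,0,0,20],[-1,-0.047,0.066,0.02,0,0,30],[-1,-0.063,0.088,0.02,0,0,40],[-1,-0.08,0.11,0.02,0,0,50],[-1,-0.096,0.132,0.02,0,0,60],[-1,-0.113,0.156,0.02,0,0,70],[-1,-0.13,0.18,0.01,0,0,80],[-1,-0.15,0.21,0,0,0,90],[-1,-0.173,0.242,-0.02,0,0,99.6],[-1,-0.173,0.242,-0.04,0,0,99.6],[-1,-0.173,0.242,-0.04,0,0,99.6]]])

```text
clock: 49.08
tcp_pos: [422.8, 359.1, 200.7]
eef_rot: [-0.003, -0.093, 0.996, -0.001]
ft_force: [-0.1, -0.5, 0.8]
width: 85.5
grasp_force: 0.0
```

step_arm(motion=[[[-1,0,0,0,0,0,0],[-1,0,0,0,0,0,0]]])

```text
clock: 49.32
tcp_pos: [426.5, 359.5, 205.2]
eef_rot: [0.001, -0.092, 0.996, 0.001]
ft_force: [0.1, 0.6, 0.0]
width: 85.3
grasp_force: 0.0
```

```bash
python3 - <<'E'
from a import *
s=r.state();print(s['tcp_pos'],s['eef_rot'],np.round(s['q'],2))
c=shot('wrist'); save(c,'pics/w11.png'); W=cloud(c)
hsv=cv2.cvtColor(c['color'],cv2.COLOR_RGB2HSV); m=(hsv[...,0]>100)&(hsv[...,0]<130)&(hsv[...,1]>120)&(W[...,2]>66)&(W[...,2]<80)
n,l,st,ce=cv2.connectedComponentsWithStats(m.astype(np.uint8)); i=1+st[1:,4].argmax(); print('z',np.median(W[l==i][:,2]),rect(l==i,c,72.5))
for q in ['scanner','cradle_seat','beam']: print(q,[(round(d['score'],2),np.round(onz(c,d['location'][0]*640,d['location'][1]*480,59),1)) for d in r.tip_of(c,q)[:1]])
E
```

```text
[426.48114788 359.50778173 205.21879754] [ 7.85688961e-04 -9.19011563e-02  9.95767639e-01  6.07964410e-04] [ 0.55  0.19  1.61  0.    1.33 -1.21]
z 71.9287846277727 [433.6, 361.1, 131.6, 27.6, 10.5]
scanner [(0.98, array([421.1, 362.5,  59. ]))]
cradle_seat []
beam [(0.56, array([335. , 342.6,  59. ]))]
```

View pics/w11.png

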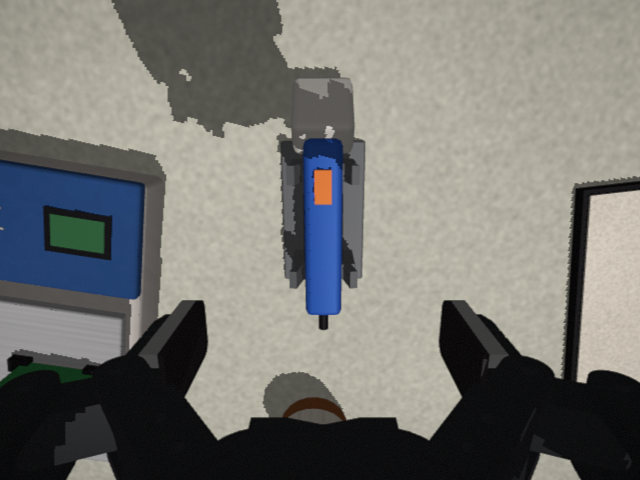

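The scanner lies along u=323, with its handle from (323,142) to (323,313), lined up with the gripper. I'll lower and grip it.

step_arm(motion=[[[-1,-0.005,-0.001,-0.05,0,0,0],[-1,-0.005,-0.001,-0.1,0,0,0],[-1,-0.005,-0.001,-0.14,0,0,0],[-1,-0.005,-0.001,-0.156,0,0,0],[-1,-0.005,-0.001,-0.16,0,0,0],[-1,-0.005,-0.001,-0.16,0,0,0],[-1,-0.005,-0.001,-0.16,0,0,0]]])

```text
clock: 50.4
tcp_pos: [422.1, 359.3, 46.2]
eef_rot: [0.002, -0.092, 0.996, 0.001]
ft_force: [-0.0, 0.4, 0.3]
width: 85.2
grasp_force: 0.0
```

```bash
python3 - <<'E'
from p import *
s=r.state();print(s['tcp_pos'],s['eef_rot'],s['ft_force'])
print(pose((420.5,358.4,59),100.6,0,17))
E
```

```text
[422.12624359 359.31362377  46.20200263] [ 0.00172412 -0.09224016  0.99573473  0.00105895] [-0.04111302  0.38242448  0.288491  ]
(array([420.5, 358.4,  42. ]), array([[-0.98293535, -0.18395135,  0.        ],
       [-0.18395135,  0.98293535,  0.        ],
       [ 0.        ,  0.        , -1.        ]]))
```

step_arm(motion=[[[-1,-0.001,0,-0.003,0,0,0],[-1,-0.001,0,-0.003,0,0,0],[0.9,-0.001,0,-0.003,0,0,0],[0.9,-0.001,0,-0.003,0,0,0],[0.9,-0.001,0,-0.003,0,0,0],[0.9,-0.001,0,-0.003,0,0,0],[0.9,-0.001,0,-0.003,0,0,0]]], squeeze=70)

```text
clock: 51.28
tcp_pos: [420.0, 358.5, 41.5]
eef_rot: [0.0, -0.092, 0.996, 0.0]
ft_force: [0.2, 0.3, 1.3]
width: 26.7
grasp_force: 69.2
```

```bash
python3 - <<'E'
from p import *
s=r.state();print(s['tcp_pos'],s['eef_rot'],s['ft_force'],s['width'])
E
```

```text
[419.99066089 358.51447562  41.47984084] [ 3.30694274e-04 -9.21737296e-02  9.95742826e-01  3.45358359e-04] [0.19635135 0.34042621 1.30831377] 26.745774446612543
```

```bash
cat > sc.py <<'E'
from p import *
def read(label,yaw=100.58,tilt=-45,dist=100,off=17.5):
    _,M=pose((0,0,0),yaw,tilt,0); beam=(M[:,0]+M[:,2])/2**.5
    O=np.array(label)-dist*beam-90*M[:,0]-34*M[:,2]
    return O, beam
E
python3 - <<'E'
from sc import *
O1,b=read((602.2,8.5,109.3)); O2,_=read((599.2,176.8,109.3)); print(O1,O2,b,pose(O1,100.58,-45,17.5)[0],pose(O2,100.58,-45,17.5)[0])
c=pose((420.5,358.5,259),100.58,0,17.5)
plan([(4,.9,(480,280,300),100.58,-20,17.5),(6,.9,O1,100.58,-45,17.5)],cur=c)
E
```

```text
[641.12479431  15.77051498 296.98124087] [638.12479431 184.07051498 296.98124087] [ 7.85046229e-17  1.96261557e-17 -1.00000000e+00] [653.28879253  18.04255091 284.6068722 ] [650.28879253 186.34255091 284.6068722 ]
10
[[0.9, 0.016, -0.019, 0.011, 0.9, -4.9, 0.0], [0.9, 0.033, -0.039, 0.021, 1.8, -9.8, 0.0], [0.9, 0.049, -0.058, 0.032, 2.8, -14.7, 0.0], [0.9, 0.065, -0.077, 0.042, 3.7, -19.7, 0.0], [0.9, 0.093, -0.121, 0.042, 4.4, -23.8, 0.0], [0.9, 0.121, -0.165, 0.042, 5.2, -27.9, 0.0], [0.9, 0.149, -0.209, 0.042, 6.0, -31.9, 0.0], [0.9, 0.177, -0.253, 0.042, 6.7, -36.0, 0.0], [0.9, 0.205, -0.297, 0.043, 7.5, -40.1, 0.0], [0.9, 0.233, -0.34, 0.043, 8.3, -44.2, 0.0]]
```

step_arm(motion=[[[0.9,0,0,0.01,0,0,0],[0.9,0,0,0.03,0,0,0],[0.9,0,0,0.07,0,0,0],[0.9,0,0,0.12,0,0,0],[0.9,0,0,0.17,0,0,0],[0.9,0,0,0.2,0,0,0],[0.9,0,0,0.2,0,0,0],[0.9,0,0,0.2,0,0,0]]])

```text
clock: 52.28
tcp_pos: [418.6, 357.7, 239.4]
eef_rot: [-0.001, -0.092, 0.996, -0.001]
ft_force: [-0.3, 0.0, -2.3]
width: 27.2
grasp_force: 69.0
```

step_arm(motion=[[[0.9,0.016,-0.019,0.011,0.9,-4.9,0.0],[0.9,0.033,-0.039,0.021,1.8,-9.8,0.0],[0.9,0.049,-0.058,0.032,2.8,-14.7,0.0],[0.9,0.065,-0.077,0.042,3.7,-19.7,0.0],[0.9,0.093,-0.121,0.042,4.4,-23.8,0.0],[0.9,0.121,-0.165,0.042,5.2,-27.9,0.0],[0.9,0.149,-0.209,0.042,6.0,-31.9,0.0],[0.9,0.177,-0.253,0.042,6.7,-36.0,0.0],[0.9,0.205,-0.297,0.043,7.5,-40.1,0.0],[0.9,0.233,-0.34,0.043,8.3,-44.2,0.0],[0.9,0.233,-0.34,0.043,8.3,-44.2,0.0],[0.9,0.233,-0.34,0.043,8.3,-44.2,0.0]]])

```text
clock: 53.78
tcp_pos: [651.1, 18.7, 280.8]
eef_rot: [0.378, -0.085, 0.921, 0.037]
ft_force: [-0.1, -0.2, -2.5]
width: 27.0
grasp_force: 69.7
```

step_arm(motion=[[[0.9,0,0,0,0,0,0],[0.9,0,0,0,0,0,0]]])

```text
clock: 54.02
tcp_pos: [652.4, 19.9, 284.3]
eef_rot: [0.381, -0.086, 0.92, 0.036]
ft_force: [0.6, -0.3, -2.1]
width: 27.0
grasp_force: 69.7
```

```bash
python3 - <<'E'
from a import *; from sc import *
s=r.state();q=s['eef_rot'];M=R.from_quat([q[1],q[2],q[3],q[0]]).as_matrix();p=np.array(s['tcp_pos'])
print(p,np.round(s['q'],2),M.round(3))
O=p-17.5*M[:,2]; w=O+90*M[:,0]+34*M[:,2]; b=(M[:,0]+M[:,2])/2**.5; print('window',w,'beam',b,'hit',w+b*(w[2]-109.3)/-b[2])
for n in ['scene','side']:
    c=shot(n); save(c,f'pics/{n}9.png'); print(n,[(x,round(d['score'],2),np.round(np.array(d['location'])*[640,480])) for x in ['beam','scanner'] for d in r.tip_of(c,x)[:2]]); inbay(c,602,8.5); inbay(c,599.5,176.5)
    v=np.array(c['view']); t=v[:3,:3]@w+v[:3,3]; print('pred beam px',t[0]/t[2]*c['f']+c['cx'],t[1]/t[2]*c['f']+c['cy'])
E
```

```text
[652.36468422  19.85121764 284.27997249] [-0.25 -0.06  1.92  0.54  0.63 -2.34] [[-0.695 -0.186  0.694]
 [-0.131  0.982  0.132]
 [-0.707  0.001 -0.708]]
window [601.24526297  10.23361685 209.00343879] beam [-7.56573646e-04  8.61713466e-04 -9.99999343e-01] hit [601.16982992  10.3195327  109.3       ]
scene [('beam', 0.67, array([341., 218.])), ('scanner', 0.72, array([361., 203.]))]
[604.3, 5.7, 41.8, 61.4, 0.3] [-2.500000e-03 -2.000000e-03  1.083867e+02]
[600.7, 174.9, 40.6, 61.2, 2.0] [-8.900000e-03 -4.700000e-03  1.086641e+02]
pred beam px 337.0623626994807 218.1953291053189
side [('beam', 0.63, array([341., 181.])), ('beam', 0.2, array([343., 192.])), ('scanner', 0.89, array([364., 149.])), ('scanner', 0.34, array([345., 233.]))]
[597.6, -0.1, 40.1, 65.6, 0.8] [-3.900000e-03  1.060000e-02  1.076325e+02]
[593.9, 165.5, 39.3, 70.2, 0.9] [-1.200000e-03  9.600000e-03  1.076992e+02]
pred beam px 345.61570379669257 184.98360520287073
```

View pics/side9.png

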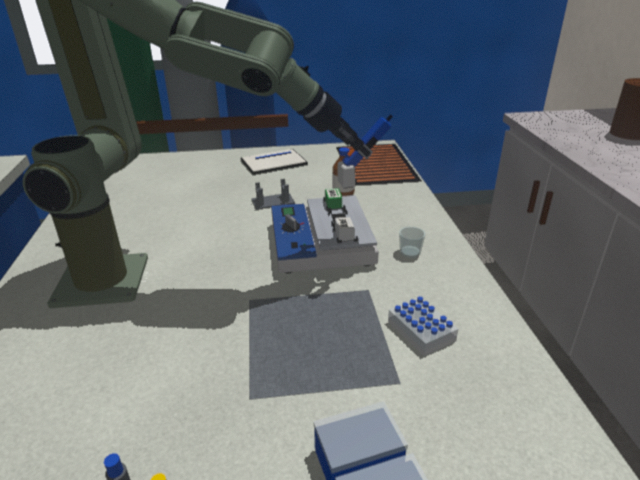

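The side view shows the scanner pitched down with its window at (343,183), above white at (344,229). I'll hold still to read it.

step_arm(motion=[[[0.9,0,0,0,0,0,0],[0.9,0,0,0,0,0,0],[0.9,0,0,0,0,0,0],[0.9,0,0,0,0,0,0],[0.9,0,0,0,0,0,0],[0.9,0,0,0,0,0,0],[0.9,0,0,0,0,0,0],[0.9,0,0,0,0,0,0],[0.9,0,0,0,0,0,0],[0.9,0,0,0,0,0,0],[0.9,0,0,0,0,0,0],[0.9,0,0,0,0,0,0]]])

```text
clock: 55.82
tcp_pos: [652.7, 18.4, 284.3]
eef_rot: [0.381, -0.085, 0.92, 0.036]
ft_force: [-0.3, -0.3, -1.7]
width: 27.2
grasp_force: 69.7
```

step_arm(motion=[[[0.9,0,0,0,0,0,0],[0.9,0,0,0,0,0,0],[0.9,0,0,0,0,0,0],[0.9,0,0,0,0,0,0],[0.9,0,0,0,0,0,0],[0.9,0,0,0,0,0,0],[0.9,0,0,0,0,0,0],[0.9,0,0,0,0,0,0],[0.9,0,0,0,0,0,0],[0.9,0,0,0,0,0,0],[0.9,0,0,0,0,0,0],[0.9,0,0,0,0,0,0]]])

```text
clock: 57.32
tcp_pos: [652.7, 18.4, 284.3]
eef_rot: [0.381, -0.085, 0.92, 0.036]
ft_force: [-0.9, 0.1, -2.3]
width: 27.2
grasp_force: 69.7
```

```bash
python3 - <<'E'
from a import *; from sc import *
for k in range(4):
    s=r.state(); print(s['clock'],s['tcp_pos'],np.abs(s['joint_velocities']).max()); 
    if k<2: c=shot(['scene','side'][k]); print([(x,round(d['score'],2),np.round(np.array(d['location'])*[640,480])) for x in ['beam','cart_white_label','cart_green_label'] for d in r.tip_of(c,x)[:1]])
q=s['eef_rot'];M=R.from_quat([q[1],q[2],q[3],q[0]]).as_matrix();p=np.array(s['tcp_pos'])
O=p-17.5*M[:,2]; w=O+90*M[:,0]+34*M[:,2]; b=(M[:,0]+M[:,2])/2**.5; print('window',w,'hit',w+b*(w[2]-109.3)/-b[2])
E
```

```text
57.325 [652.68361078  18.37426817 284.29756613] 0.002333711518802749
[('beam', 0.71, array([334., 220.])), ('cart_white_label', 0.92, array([332., 244.])), ('cart_green_label', 0.78, array([391., 200.]))]
57.525 [652.68063409  18.35763632 284.31535077] 0.0017228267847678766
[('beam', 0.89, array([347., 183.])), ('cart_white_label', 0.83, array([341., 220.])), ('cart_green_label', 0.68, array([362., 150.]))]
57.725 [652.66536346  18.38472468 284.26146404] 0.001292224869659087
57.725 [652.66536346  18.38472468 284.26146404] 0.001292224869659087
window [601.53761467   8.87654923 208.97668534] hit [601.47822089   8.96386892 109.3       ]
```

step_arm(motion=[[[0.9,0,0.03,0,0,0,0],[0.9,-0.001,0.07,0,0,0,0],[0.9,-0.002,0.11,0,0,0,0],[0.9,-0.003,0.145,0,0,0,0],[0.9,-0.003,0.168,0,0,0,0],[0.9,-0.003,0.168,0,0,0,0],[0.9,-0.003,0.168,0,0,0,0],[0.9,-0.003,0.168,0,0,0,0],[0.9,-0.003,0.168,0,0,0,0],[0.9,-0.003,0.168,0,0,0,0],[0.9,-0.003,0.168,0,0,0,0],[0.9,-0.003,0.168,0,0,0,0]]])

```text
clock: 59.22
tcp_pos: [649.7, 186.3, 284.3]
eef_rot: [0.381, -0.085, 0.92, 0.036]
ft_force: [-0.1, 0.3, -1.7]
width: 27.5
grasp_force: 69.8
```

```bash
python3 - <<'E'
from a import *; from sc import *
s=r.state(); q=s['eef_rot'];M=R.from_quat([q[1],q[2],q[3],q[0]]).as_matrix();p=np.array(s['tcp_pos'])
O=p-17.5*M[:,2]; w=O+90*M[:,0]+34*M[:,2]; b=(M[:,0]+M[:,2])/2**.5; print(np.round(s['q'],2),'window',w,'hit',w+b*(w[2]-109.3)/-b[2])
c=shot('scene'); inbay(c,599.5,176.5); inbay(c,602,8.5)
E
```

```text
[ 0.13 -0.02  1.87  0.08  0.5  -1.67] window [598.56724307 176.79656514 209.0181526 ] hit [598.51076679 176.88724539 109.3       ]
[600.8, 174.4, 41.6, 61.8, 0.7] [-3.100000e-03  5.900000e-03  1.085196e+02]
[604.1, 6.1, 60.1, 42.1, 89.6] [1.100000e-03 9.000000e-03 1.086624e+02]
```

step_arm(motion=[[[0.9,0,0,0,0,0,0],[0.9,0,0,0,0,0,0],[0.9,0,0,0,0,0,0],[0.9,0,0,0,0,0,0],[0.9,0,0,0,0,0,0],[0.9,0,0,0,0,0,0],[0.9,0,0,0,0,0,0],[0.9,0,0,0,0,0,0],[0.9,0,0,0,0,0,0],[0.9,0,0,0,0,0,0],[0.9,0,0,0,0,0,0],[0.9,0,0,0,0,0,0]]])

```text
clock: 60.78
tcp_pos: [649.7, 186.4, 284.3]
eef_rot: [0.381, -0.085, 0.92, 0.036]
ft_force: [-0.3, -0.6, -2.1]
width: 27.2
grasp_force: 69.8
```

step_arm(motion=[[[0.9,0,0,0,0,0,0],[0.9,0,0,0,0,0,0],[0.9,0,0,0,0,0,0],[0.9,0,0,0,0,0,0],[0.9,0,0,0,0,0,0],[0.9,0,0,0,0,0,0],[0.9,0,0,0,0,0,0],[0.9,0,0,0,0,0,0],[0.9,0,0,0,0,0,0],[0.9,0,0,0,0,0,0],[0.9,0,0,0,0,0,0],[0.9,0,0,0,0,0,0]]])

```text
clock: 62.28
tcp_pos: [649.7, 186.4, 284.3]
eef_rot: [0.381, -0.085, 0.92, 0.036]
ft_force: [-0.0, -0.2, -0.9]
width: 27.0
grasp_force: 69.8
```

```bash
python3 - <<'E'
from sc import *
s=r.state(); print(s['clock'],s['tcp_pos'])
# back to above cradle
T=np.array([420.0,358.5,41.5+17.5])
plan([(6,.9,(480,290,300),100.58,-20,17.5),(5,.9,T+[0,0,120],100.58,0,17.5)])
E
```

```text
62.275 [649.69309115 186.3827436  284.3129716 ]
11
[[0.9, -0.027, 0.017, -0.0, -0.8, 4.1, 0.0], [0.9, -0.055, 0.035, -0.0, -1.5, 8.2, 0.0], [0.9, -0.082, 0.052, -0.0, -2.3, 12.3, 0.0], [0.9, -0.109, 0.07, -0.001, -3.1, 16.4, 0.0], [0.9, -0.137, 0.087, -0.001, -3.9, 20.5, 0.0], [0.9, -0.164, 0.105, -0.001, -4.6, 24.5, 0.0], [0.9, -0.177, 0.118, -0.025, -5.4, 28.5, 0.0], [0.9, -0.19, 0.132, -0.05, -6.1, 32.4, 0.0], [0.9, -0.203, 0.145, -0.074, -6.9, 36.3, 0.0], [0.9, -0.216, 0.159, -0.099, -7.6, 40.3, 0.0], [0.9, -0.23, 0.172, -0.123, -8.3, 44.2, 0.0]]
```

step_arm(motion=[[[0.9,-0.027,0.017,0,-0.8,4.1,0.0],[0.9,-0.055,0.035,0,-1.5,8.2,0.0],[0.9,-0.082,0.052,0,-2.3,12.3,0.0],[0.9,-0.109,0.07,0,-3.1,16.4,0.0],[0.9,-0.137,0.087,0,-3.9,20.5,0.0],[0.9,-0.164,0.105,0,-4.6,24.5,0.0],[0.9,-0.177,0.118,-0.02,-5.4,28.5,0.0],[0.9,-0.19,0.132,-0.04,-6.1,32.4,0.0],[0.9,-0.203,0.145,-0.06,-6.9,36.3,0.0],[0.9,-0.216,0.159,-0.09,-7.6,40.3,0.0],[0.9,-0.23,0.172,-0.12,-8.3,44.2,0.0],[0.9,-0.23,0.172,-0.12,-8.3,44.2,0.0]]])

```text
clock: 63.78
tcp_pos: [418.3, 358.1, 161.4]
eef_rot: [-0.002, -0.093, 0.996, -0.001]
ft_force: [0.9, -0.8, -1.6]
width: 26.9
grasp_force: 69.7
```

step_arm(motion=[[[0.9,0,0,0,0,0,0],[0.9,0,0,0,0,0,0],[0.9,0,0,0,0,0,0],[0.9,0,0,0,0,0,0],[0.9,0,0,0,0,0,0],[0.9,0,0,0,0,0,0]]])

```text
clock: 64.53
tcp_pos: [419.7, 358.3, 164.3]
eef_rot: [0.0, -0.092, 0.996, 0.0]
ft_force: [-0.7, -0.2, -1.6]
width: 26.9
grasp_force: 69.7
```

```bash
python3 - <<'E'
from sc import *
s=r.state(); print(s['clock'],s['tcp_pos'],s['eef_rot'])
plan([(1,.9,(420,358.5,49),100.58,0,0)])
E
```

```text
64.525 [419.67344546 358.34851786 164.30125436] [ 5.89763945e-05 -9.21992519e-02  9.95740553e-01  2.13583361e-04]
1
[[0.9, 0.0, 0.0, -0.115, 0.0, 0.0, 0.0]]
```

step_arm(motion=[[[0.9,0,0,-0.04,0,0,0],[0.9,0,0,-0.08,0,0,0],[0.9,0,0,-0.1,0,0,0],[0.9,0,0,-0.11,0,0,0],[0.9,0,0,-0.117,0,0,0],[0.9,0,0,-0.122,0,0,0],[0.9,0,0,-0.1225,0,0,0],[0.9,0,0,-0.1225,0,0,0],[0.9,0,0,-0.1225,0,0,0]]])

```text
clock: 65.65
tcp_pos: [420.0, 358.6, 42.3]
eef_rot: [0.0, -0.092, 0.996, 0.0]
ft_force: [-0.4, 0.4, -1.5]
width: 27.0
grasp_force: 69.9
```

```bash
python3 - <<'E'
from sc import *
s=r.state(); print(s['clock'],s['tcp_pos'],s['eef_rot'],s['ft_force'],s['torque'])
E
```

```text
65.65 [420.01492789 358.59601334  42.29099531] [ 4.60319919e-04 -9.22185669e-02  9.95738590e-01  4.28344433e-04] [-0.4089203   0.43198807 -1.53687059] [ 0.04833813 -0.03378882  0.00346553]
```

step_arm(motion=[[[0.9,0,0,-0.0008,0,0,0],[0.9,0,0,-0.0008,0,0,0],[0.3,0,0,-0.0008,0,0,0],[-0.3,0,0,-0.0008,0,0,0],[-1,0,0,-0.0008,0,0,0],[-1,0,0,-0.0008,0,0,0],[-1,0,0,-0.0008,0,0,0],[-1,0,0,-0.0008,0,0,0]]])

```text
clock: 66.65
tcp_pos: [419.7, 358.4, 41.0]
eef_rot: [0.0, -0.092, 0.996, 0.0]
ft_force: [0.1, -0.3, 0.6]
width: 85.5
grasp_force: 0.0
```

step_arm(motion=[[[-1,0,0,0.02,0,0,0],[-1,0,0,0.06,0,0,0],[-1,0,0,0.11,0,0,0],[-1,0.003,0.001,0.15,0,0,0],[-1,0.006,0.001,0.163,0,0,0],[-1,0.006,0.001,0.163,0,0,0],[-1,0.006,0.001,0.163,0,0,0],[-1,0.006,0.001,0.163,0,0,0]]])

```text
clock: 67.65
tcp_pos: [424.5, 358.7, 201.7]
eef_rot: [-0.002, -0.092, 0.996, -0.001]
ft_force: [-0.7, -0.2, -0.4]
width: 85.2
grasp_force: 0.0
```

```bash
python3 - <<'E'
from a import *
s=r.state();print(s['tcp_pos'],s['eef_rot'],np.round(s['q'],2))
c=shot('wrist'); save(c,'pics/w12.png'); W=cloud(c)
hsv=cv2.cvtColor(c['color'],cv2.COLOR_RGB2HSV); m=(hsv[...,0]>100)&(hsv[...,0]<130)&(hsv[...,1]>120)&(W[...,2]>66)&(W[...,2]<80)
n,l,st,ce=cv2.connectedComponentsWithStats(m.astype(np.uint8)); i=1+st[1:,4].argmax(); P=W[l==i]; print('z',np.median(P[:,2]),rect(l==i,c,72.5))
A=np.c_[P[:,:2]-P[:,:2].mean(0),np.ones(len(P))]; print(np.linalg.lstsq(A,P[:,2],rcond=None)[0].round(4))
E
```

```text
[424.45984412 358.65585628 201.70473   ] [-1.91921669e-03 -9.22180036e-02  9.95736735e-01 -7.14243142e-04] [ 0.55  0.19  1.62  0.    1.33 -1.21]
z 71.90953614414948 [433.8, 361.3, 131.7, 27.6, 11.3]
[ 5.70000e-03 -1.67000e-02  7.16897e+01]
```

step_arm(motion=[[[-1,0.005,-0.03,0.02,0,0,-10],[-1,0.012,-0.065,0.02,0,0,-20],[-1,0.018,-0.1,0.02,0,0,-30],[-1,0.025,-0.135,0.02,0,0,-40],[-1,0.032,-0.17,0.02,0,0,-50],[-1,0.038,-0.205,0.02,0,0,-60],[-1,0.044,-0.24,0.02,0,0,-70],[-1,0.048,-0.266,0.01,0,0,-74.8],[-1,0.048,-0.266,0.01,0,0,-74.8],[-1,0.048,-0.266,0.01,0,0,-74.8],[-1,0.048,-0.266,0.01,0,0,-74.8],[-1,0.048,-0.266,0.01,0,0,-74.8]]])

```text
clock: 69.2
tcp_pos: [473.7, 94.2, 214.2]
eef_rot: [0.0, 0.531, 0.847, 0.0]
ft_force: [-0.6, 0.2, -0.5]
width: 85.2
grasp_force: 0.0
```

```bash
cat >> a.py <<'E'
def dial(c,x0=473,y0=92):
    W=cloud(c); m=(W[...,2]>84)&(W[...,2]<100)&(np.hypot(W[...,0]-x0,W[...,1]-y0)<32)
    print('bar',np.median(W[m][:,2]),rect(m,c,91))
    g=c['color'].astype(int); k=(g[...,0]>110)&(g[...,1]<70)&(g[...,2]<70)&(np.hypot(W[...,0]-x0,W[...,1]-y0)<60); ys,xs=np.nonzero(k)
    if len(xs): print('red',onz(c,xs.mean(),ys.mean(),60)[:2],len(xs))
    w=(g.min(-1)>150)&m; ys,xs=np.nonzero(w)
    if len(xs): print('pointer',onz(c,xs.mean(),ys.mean(),91)[:2],len(xs))
E
python3 - <<'E'
from a import *
s=r.state();print(s['tcp_pos'],s['eef_rot'],np.round(s['q'],2))
c=shot('wrist'); save(c,'pics/w13.png'); dial(c)
c=shot('scene'); dial(c)
E
```

```text
[473.70635266  94.18471981 214.2127609 ] [2.93021184e-04 5.30835517e-01 8.47474747e-01 3.48678482e-04] [ 0.02  0.02  1.78  0.    1.34 -0.44]
bar 91.18042163615968 [472.8, 89.7, 11.4, 43.0, 25.8]
red [504.2606347  104.71534436] 87
bar 89.58235068113515 [475.1, 87.1, 12.5, 43.1, 25.6]
red [502.1064737  104.35817201] 5
```

View pics/w13.png

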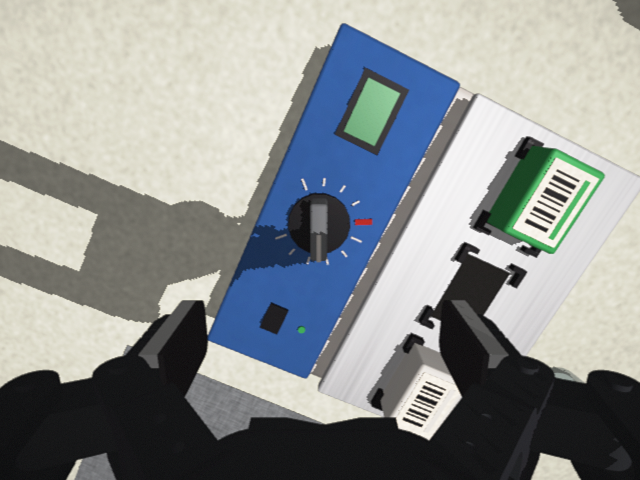

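The dial bar shows at (320,228) and the red mark at (363,222). Both cartridges still sit label up in their bays. I'll grip the bar now.

step_arm(motion=[[[-1,-0.001,-0.004,-0.05,0,0,0],[-1,-0.001,-0.004,-0.1,0,0,0],[-1,-0.001,-0.004,-0.13,0,0,0],[-1,-0.001,-0.004,-0.14,0,0,0],[-1,-0.001,-0.004,-0.142,0,0,0],[-1,-0.001,-0.004,-0.142,0,0,0],[-1,-0.001,-0.004,-0.142,0,0,0],[-1,-0.001,-0.004,-0.142,0,0,0]]])

```text
clock: 70.3
tcp_pos: [473.4, 89.4, 72.9]
eef_rot: [0.001, 0.532, 0.847, 0.001]
ft_force: [-0.0, 0.1, 0.2]
width: 85.3
grasp_force: 0.0
```

step_arm(motion=[[[0.2,0,0,0,0,0,0],[0.6,0,0,0,0,0,0],[1,0,0,0,0,0,0],[1,0,0,0,0,0,0],[1,0,0,0,0,0,0],[1,0,0,0,0,0,0]]], squeeze=30)

```text
clock: 71.05
tcp_pos: [472.6, 89.4, 72.0]
eef_rot: [0.0, 0.532, 0.847, 0.0]
ft_force: [-1.1, 0.3, 0.7]
width: 11.1
grasp_force: 32.6
```

```bash
python3 - <<'E'
from p import *
s=r.state(); print(s['tcp_pos'],s['ft_force'],s['width'],np.round(s['q'],2))
E
```

```text
[472.63516085  89.37687076  72.04677209] [-1.14043018  0.28257056  0.72800372] 11.071780476511242 [ 0.01  0.21  1.91  0.    1.03 -0.44]
```

step_arm(motion=[[[1,0,0,0,0,0,8],[1,0,0,0,0,0,17],[1,0,0,0,0,0,26],[1,0,0,0,0,0,35],[1,0,0,0,0,0,44],[1,0,0,0,0,0,53],[1,0,0,0,0,0,62],[1,0,0,0,0,0,71],[1,0,0,0,0,0,80],[1,0,0,0,0,0,87],[1,0,0,0,0,0,90.5],[1,0,0,0,0,0,90.5]]])

```text
clock: 72.55
tcp_pos: [472.3, 88.5, 72.0]
eef_rot: [-0.001, -0.227, 0.974, -0.001]
ft_force: [-1.2, -4.7, 2.7]
width: 11.3
grasp_force: 32.8
```

step_arm(motion=[[[1,0,0,0,0,0,0],[1,0,0,0,0,0,0],[0,0,0,0,0,0,0],[-1,0,0,0,0,0,0],[-1,0,0,0,0,0,0],[-1,0,0,0,0,0,0],[-1,0,0,0.03,0,0,0],[-1,0,0,0.08,0,0,0],[-1,0,0,0.13,0,0,0],[-1,0,0,0.14,0,0,0],[-1,0,0,0.14,0,0,0],[-1,0,0,0.14,0,0,0]]])

```text
clock: 74.05
tcp_pos: [471.2, 89.4, 209.9]
eef_rot: [-0.002, -0.227, 0.974, 0.001]
ft_force: [-0.1, 0.0, 0.6]
width: 85.7
grasp_force: 0.0
```

```bash
python3 - <<'E'
from a import *
s=r.state();print(s['clock'],s['tcp_pos'],s['eef_rot'])
c=shot('wrist'); dial(c); cv2.imwrite('pics/d2.png',cv2.resize(c['color'][:,:,::-1],(640,480)))
c=shot('scene'); dial(c); inbay(c,599.5,176.5); inbay(c,602,8.5)
E
```

```text
74.05 [471.222153    89.38049821 209.88463829] [-1.95316469e-03 -2.27329630e-01  9.73815665e-01  6.89606214e-04]
bar 91.11289582224305 [472.9, 88.5, 42.8, 11.2, 26.2]
red [506.19697426 105.95735709] 46
pointer [480.17738041  93.45994676] 214
bar 89.80359738840184 [476.1, 86.9, 43.2, 16.0, 26.8]
red [502.1064737  104.35817201] 5
pointer [481.9290876   93.13777675] 4
[601.0, 173.5, 41.9, 63.7, 0.8] [5.000000e-03 6.100000e-03 1.081408e+02]
[604.1, 5.5, 41.5, 61.7, 0.3] [-6.300000e-03  6.800000e-03  1.085551e+02]
```

View pics/d2.png

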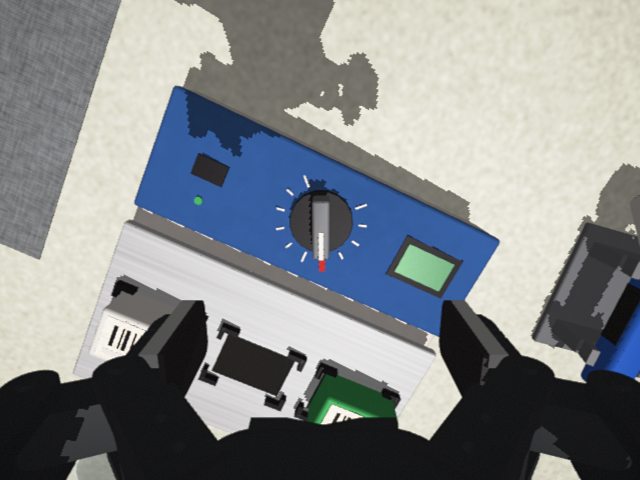

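The pointer line (321,248) meets the red mark (322,266). Both cartridges are in their bays and the scanner is back in its cradle, so I'm handing in.

```bash
python3 -c "
from plant import r
print(r.close_job())"
```

```text
the job is handed in; nothing more can be done
None
```

I handed the job in at about 74 s: the white and green cartridges sit label up in bays 3 and 1. I held the scanner still over white and then green for more than two seconds each, but the robot gives no read confirmation. The scanner is back in its cradle, and the dial points at the red mark to within about 1 degree.

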